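# Box up the tea cartons

## Robot

A 6-joint arm with a two-finger parallel gripper is mounted at the origin on a cart in front of the work surface, level with it; the furniture and walls round the work are solid. World frame = base frame: x ahead of the robot, y to its left, z up, the work surface at z = 0. Lengths are in m, angles in rad, forces in N, time in s.
With the tool pointing down it reaches from about 0.35 to 0.975 m from the base axis. Payload 4.9 kg.
Tool frame: the origin (TCP) lies midway between the tips of the shut fingers; the grasp point (between the pads) lies 19 mm behind it; z points along the fingers, y is the line along which they close (so a half turn about z gives the same grasp; the last joint's range is limited). The gripper opens to 85 mm and grips with 20 to 120 N. Pads are 22 mm wide; open, the fingers measure 114 mm over their backs; the gripper's body (76 mm by 85 mm) begins 54 mm behind the grasp point. The pads swing forward as they close: fully open they stand 13 mm farther back than shut.
Start: joints at [1.183, 0.053, 1.613, -0, 1.476, -0.119], TCP at [0.166, 0.603, 0.231] pointing down, gripper open.
Joint ranges: [-3.01, 3.01], [-1.01, 2.22], [0.06, 2.58], [-1.02, 4.17], [0.09, 2.62], [-3.14, 3.14]. Speed limits (rad/s): [2.57, 2.57, 3.14, 3.14, 3.14, 3.14].

## Interface

Orientations are given as a unit quaternion [w, x, y, z].
In Python, from plant import * gives the robot as it stands.
- The arm moves only by the tool jog_arm, never from a script. Its argument "targets" is a list of rows, each a list of 3 entries, a list of its own where there are three numbers: the shift along the tool's x, y, z in units of 25 mm (1.0 is 25 mm), then the turn, a rotation vector about the tool's x, y, z in units of 8 degrees (1.0 is 8 degrees), then the opening in per cent of the stroke, from 0 (shut) to 100 (fully open). A call has 1 to 8 rows; each row is the pose to reach, as a shift and turn from the pose commanded when the call began, along the tool's axes at that moment; what a row does not reach only later rows make up. A row lasts 1/8 s, in which the tool goes at most 62.5 mm and 10.7 degrees, less where a joint would pass 70% of its speed; a pose out of reach is approached as far as the arm can. A call with a gripper value outside its range is refused whole. The fingers move at their own pace and stop on an object; the grip force is fixed at half the most. Time passes only in rows, so rows that repeat a pose let the fingers close. It gives the time, the measured TCP pose, the force, the opening and the grip force at its end, in the units of the state.
- state(): the state, without advancing time (a new reading comes with each control period).
- grab_frame(name): name is "side" or "top"; returns (picture, depth): 384x512x3 uint8, red, green, blue; 384x512 float32, m along the optical axis (not along the pixel's ray), 0 where there is no reading.
- camera_params(name): a dict with "fovy" (degrees; the focal length in pixels is half the picture's height over the tangent of half this angle, whatever the lens; pixels are square), "cx", "cy" (the principal point, pixels), "rvec" (rotation vector, rad) and "tvec" (3), from world to camera coordinates, as OpenCV has them. Camera axes: x right, y down, z forward; pixel columns grow to the right and rows downward; lengths in m; the calibration is good to about 2 mm. A picture is of the moment at which its call begins. camera_params takes no time and is no camera call.
- job_done(): hands the job in; it is judged then, once.
The state is a dict: "time": time; "joint_pos": joint angles; "joint_vel": joint speeds; "joint_efforts": joint torques, N m; "tool_pos": TCP position; "tool_rot": TCP orientation; "contact_force": force on the tool from outside, world axes, zero at the start; "ft_torque": the same for the moment, N m; "gripper_width": opening from 0.0 (shut) to 1.0 (fully open); "grasp_force": force on a finger pad.
Only numpy, scipy, OpenCV 4.12 (cv2) and the standard library are available. Lean on these libraries where they do the work, as an engineer would, in place of code of your own. Each camera call takes 0.05 s, during which the arm holds its last target. There are 200 camera calls.

## Task

Pack the flat tea cartons away: pile all of them flat and squarely on top of one another in the middle of the keeper's raised base, long sides along the base's long side. Then set the clear cover down over the pile so that its rim sits flat on the base, and after that press each of the four tabs round the rim fully down. Leave the other things on the worktop where they are.

Things in the scene. Friction and masses are not known exactly. Their poses are not given: they have to be found in the camera images.
- base: grey plastic base of the storage keeper, fixed where it stands: a plate 172 (x) x 138 (y) x 8 mm high, with a raised middle 104 x 70 mm that stands 5 mm higher (its top 13 mm above the worktop). Origin: centre of its underside on the worktop; z up; x along its long side
- base_seat (a point): centre of the base at the level of the plate (8 mm above the worktop), where the underside of the cover's rim comes to rest; axes as the base
- base_top (a point): centre of the top of the base's raised middle (13 mm above the worktop), on which the pile stands; axes as the base
- cover: clear box-shaped cover of the keeper, 0.32 kg, open below, loose, starts standing on the worktop. Origin: centre of the underside of its rim; z up; x along its long side. Grey rim 172 (x) x 138 (y) x 5 mm thick, of the same outline as the base plate, with a white tab in the middle of each side. Total height 101 mm. The same either way round
- cover_top (a point): centre of the cover's flat top, 67 mm above its origin. The walls under it rise inside the rim: outside 116 x 82 mm, 3 mm thick; hollow inside 110 x 76 mm and 63 mm high, so the cover drops over the base's raised middle with 3 mm to spare each side
- cover_grip (a point): middle of the solid upright grey grip on the cover's top: 60 mm along the cover's x, 14 mm thick in y, 34 mm high (this point is 17 mm above the flat top and 17 mm below the grip's upper edge)
- tab_far (a joint): snap tab at the cover's +x side: white flap 44 mm wide, 26 mm long, 5 mm thick, hinged beside the cover's wall, pointing outward and slanting up. 0 to 0.12 at the start (raised about 30 degrees), 0.6 rad when fully down, flat on the rim. Stiff: needs about 5 to 6 N downward at its press point and stays where it is left
- tab_far_press (a point): point on the upper face of that +x tab, 18 mm out from its hinge, where to press it straight down; when the tab is fully down on the seated cover this point is 11 mm above base_seat and 80 mm out from the cover's centre. It comes down some 10 mm on the way and moves about 5 mm outward
- tab_left (a joint): snap tab at the cover's +y side: white flap 44 mm wide, 26 mm long, 5 mm thick, hinged beside the cover's wall, pointing outward and slanting up. 0 to 0.12 at the start (raised about 30 degrees), 0.6 rad when fully down, flat on the rim. Stiff: needs about 5 to 6 N downward at its press point and stays where it is left
- tab_left_press (a point): point on the upper face of that +y tab, 18 mm out from its hinge, where to press it straight down; when the tab is fully down on the seated cover this point is 11 mm above base_seat and 63 mm out from the cover's centre. It comes down some 10 mm on the way and moves about 5 mm outward
- tab_near (a joint): snap tab at the cover's -x side: white flap 44 mm wide, 26 mm long, 5 mm thick, hinged beside the cover's wall, pointing outward and slanting up. 0 to 0.12 at the start (raised about 30 degrees), 0.6 rad when fully down, flat on the rim. Stiff: needs about 5 to 6 N downward at its press point and stays where it is left
- tab_near_press (a point): point on the upper face of that -x tab, 18 mm out from its hinge, where to press it straight down; when the tab is fully down on the seated cover this point is 11 mm above base_seat and 80 mm out from the cover's centre. It comes down some 10 mm on the way and moves about 5 mm outward
- tab_right (a joint): snap tab at the cover's -y side: white flap 44 mm wide, 26 mm long, 5 mm thick, hinged beside the cover's wall, pointing outward and slanting up. 0 to 0.12 at the start (raised about 30 degrees), 0.6 rad when fully down, flat on the rim. Stiff: needs about 5 to 6 N downward at its press point and stays where it is left
- tab_right_press (a point): point on the upper face of that -y tab, 18 mm out from its hinge, where to press it straight down; when the tab is fully down on the seated cover this point is 11 mm above base_seat and 63 mm out from the cover's centre. It comes down some 10 mm on the way and moves about 5 mm outward
- carton_1: flat stiff cardboard tea carton with a paper band, 90 (x) x 56 (y) x 13 mm (z), 0.09 kg, may be absent; starts lying flat on the worktop. Origin: centre of its underside; z up. All alike, and the same either way round
- carton_2: flat stiff cardboard tea carton with a paper band, 90 (x) x 56 (y) x 13 mm (z), 0.09 kg, may be absent; starts lying flat on the worktop. Origin: centre of its underside; z up. All alike, and the same either way round
- carton_3: flat stiff cardboard tea carton with a paper band, 90 (x) x 56 (y) x 13 mm (z), 0.09 kg, always there, starts lying flat on the worktop. Origin: centre of its underside; z up. All alike, and the same either way round
- carton_4: flat stiff cardboard tea carton with a paper band, 90 (x) x 56 (y) x 13 mm (z), 0.09 kg, may be absent; starts lying crosswise on top of carton_3. Origin: centre of its underside; z up. All alike, and the same either way round
- katori_2: bystander, not to be disturbed: small upturned steel bowl, 84 mm across, 45 mm high. Origin: centre of its underside
- spice_jar_2: bystander, not to be disturbed: small spice jar, yellow cap, 42 mm across, 96 mm high. Origin: centre of its underside
- salt_shaker: bystander, not to be disturbed: salt shaker, 44 mm across, 90 mm high. Origin: centre of its underside
- garlic: bystander, not to be disturbed: garlic bulb, about 60 mm. Origin: centre of its underside

How it is judged:
By the outcome, as a careful person would: the job done as asked, in the order asked, and still so for the second after the job is handed in, with the robot touching nothing.
Of carton_1, carton_2, carton_4 only 2 to 3 are there at a start; the rules pass over those that are not, and their reading is None.
At some moment in a run one of cover may be knocked a few centimetres aside while the robot is not near it.
Once in a run the grip may slacken for a moment while it holds something.
It also fails if it takes over 210 s, if anything falls off the work surface, if the arm or the gripper's body presses on something with over 40 N, if the wrist force passes 120 N, or if a joint passes its speed limit or range.

## Working session

There is one attempt and no reset: what is moved stays moved. The work goes in short steps, Python scripts to look and compute and a tool call to move; the robot and the scene stay as the last step left them, time stands still between calls to the robot, and variables do not carry over. Pictures are saved under pics/ and viewed, at most 14 in all, crops included, and the job is handed in when it is done.

Besides the shell and the picture viewer there is one more tool, called as name(argument=value, ...), one argument or row to a line, values as JSON. jog_arm: Moves the arm, as the interface text tells. Its arguments: {"type":"object","properties":{"targets":{"type":"array"}},"required":["targets"]}

```bash
mkdir -p pics; ls; python3 - <<'E'
from plant import *
import cv2,numpy as np
for n in("top","side"):
    p,d=grab_frame(n); cv2.imwrite(f"pics/{n}0.png",p[:,:,::-1]); np.savez(f"{n}0.npz",p=p,d=d); print(n,camera_params(n))
print(state())
E
```

```text
pics
top {'fovy': 48.20877816483803, 'cx': 257.0821208897345, 'cy': 202.47286619225773, 'rvec': array([ 2.12583631, -2.15069077,  0.18519922]), 'tvec': array([0.02135233, 0.58121466, 1.2085472 ])}
side {'fovy': 56.94299710825136, 'cx': 252.28621583904027, 'cy': 193.87755902738513, 'rvec': array([ 0.1640359 , -2.71173486,  1.48160409]), 'tvec': array([0.57161846, 0.1153698 , 1.0182473 ])}
{'time': 0.1, 'joint_pos': array([ 1.18301174e+00,  5.32621784e-02,  1.61411300e+00,  2.34931481e-05,
        1.47595428e+00, -1.18998697e-01]), 'joint_vel': array([ 1.21572837e-03, -1.31142820e-03, -1.75587929e-03,  4.54069431e-04,
        2.00018305e-04,  3.78092241e-05]), 'joint_efforts': array([-1.49052667e-04, -3.94908607e+01, -3.71361423e+01, -1.54504914e-04,
        4.02199905e-03,  2.20261671e-05]), 'tool_pos': array([0.16576597, 0.60206585, 0.23022981]), 'tool_rot': array([-2.29018068e-04,  1.33989815e-01,  9.90982328e-01, -8.37740847e-04]), 'contact_force': array([-1.57666575,  0.13142766, -0.71143566]), 'ft_torque': array([-0.01773968,  0.01029298,  0.02991552]), 'grasp_force': 0.0, 'gripper_width': 0.9994609410135004}
```

View pics/top0.png

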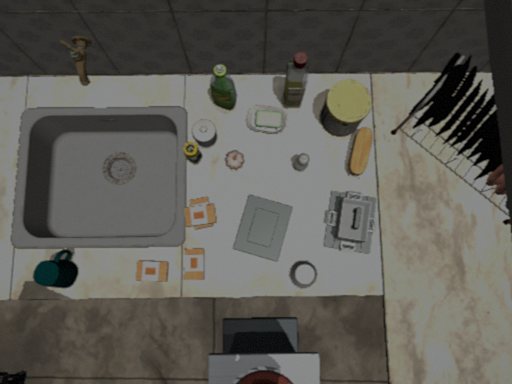

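View pics/side0.png

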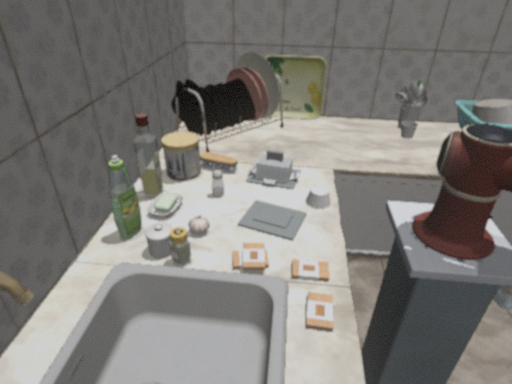

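The top view shows four orange cartons (two crosswise at (201,213), others at (194,263) and (152,271)), the base at (263,227) and the cover at (350,220). Next: measuring these.

```bash
cat > h.py <<'E'
from plant import *
import cv2,numpy as np
from scipy.spatial.transform import Rotation as R
def cam(n):
    c=camera_params(n); f=192/np.tan(np.radians(c["fovy"]/2))
    return np.array([[f,0,c["cx"]],[0,f,c["cy"]],[0,0,1]]),cv2.Rodrigues(c["rvec"])[0],c["tvec"]
def ray(n,uv,z):
    K,Rm,t=cam(n); uv=np.atleast_2d(np.asarray(uv,float))
    d=(np.linalg.inv(K)@np.c_[uv,np.ones(len(uv))].T).T@Rm; o=-Rm.T@t
    return o+d*((z-o[2])/d[:,2])[:,None]
def proj(n,P):
    K,Rm,t=cam(n); q=(K@(Rm@np.atleast_2d(P).T+t[:,None])).T; return q[:,:2]/q[:,2:]
def cloud(n,d):
    v,u=np.mgrid[:384,:512]; K,Rm,t=cam(n)
    q=np.stack([(u-K[0,2])/K[0,0],(v-K[1,2])/K[1,1],np.ones_like(u)],-1)*d[...,None]
    return (q-t)@Rm
def rect(n,mask,z):
    "min-area rectangle of a mask's outline on plane z: centre, long, short, yaw of long side(deg)"
    c=max(cv2.findContours(mask.astype(np.uint8),cv2.RETR_EXTERNAL,cv2.CHAIN_APPROX_NONE)[0],key=cv2.contourArea)[:,0]
    w=ray(n,c,z)[:,:2].astype(np.float32); (x,y),(a,b),th=cv2.minAreaRect(w*1000)
    if a<b:a,b,th=b,a,th+90
    return np.round([x,y,a,b,(th+90)%180-90],1)
E
python3 - <<'E'
from h import *
p=np.load("top0.npz")["p"];d=np.load("top0.npz")["d"]
W=cloud("top",d); print("tcp",proj("top",[.166,.603,.23]),"base",proj("top",[0,0,0]))
for u,v in[(230,275),(300,200),(265,227),(201,213),(194,263),(152,271),(355,222),(245,230),(370,245)]: print((u,v),W[v,u].round(3),p[v,u])
hsv=cv2.cvtColor(p,cv2.COLOR_RGB2HSV)
o=((hsv[...,0]<22)&(hsv[...,1]>100)&(hsv[...,2]>80)).astype(np.uint8); o[:190]=0;o[290:]=0;o[:,:125]=0;o[:,230:]=0
o=cv2.morphologyEx(o,cv2.MORPH_CLOSE,np.ones((15,15)))
n,l,s,c=cv2.connectedComponentsWithStats(o)
for i in range(1,n):
    if s[i,4]>50: print(s[i],rect("top",l==i,.013),np.median(W[l==i],0).round(3))
g=np.hstack([cv2.resize(p[185:290,130:235],None,fx=5,fy=5,interpolation=2)])
cv2.imwrite("pics/cart.png",g[:,:,::-1])
a=cv2.resize(p[180:270,225:385],None,fx=5,fy=5,interpolation=2); cv2.imwrite("pics/bc.png",cv2.convertScaleAbs(a[:,:,::-1],alpha=1.6))
E
```

```text
tcp [[  8.28254784 367.51028352]] base [[264.66394449 408.85164324]]
(230, 275) [0.373 0.097 0.003] [139 139 139]
(300, 200) [ 0.595 -0.117  0.001] [141 142 142]
(265, 227) [ 0.513 -0.008  0.013] [106 108 105]
(201, 213) [0.555 0.181 0.027] [138  88  45]
(194, 263) [0.409 0.202 0.015] [133  87  47]
(152, 271) [0.387 0.324 0.014] [129  81  44]
(355, 222) [ 0.515 -0.258  0.097] [76 80 78]
(245, 230) [0.505 0.051 0.007] [105 108 106]
(370, 245) [ 0.456 -0.323  0.001] [121 124 123]
[185 197  31  32 723] [558.  188.   89.4  86.5 -79.2] [0.553 0.185 0.025]
[185 249  18  30 319] [407.7 203.5  85.4  50.2   0.5] [0.4   0.202 0.013]
[137 261  31  20 333] [388.6 325.7  87.7  52.8  87. ] [0.388 0.313 0.014]
```

View pics/cart.png

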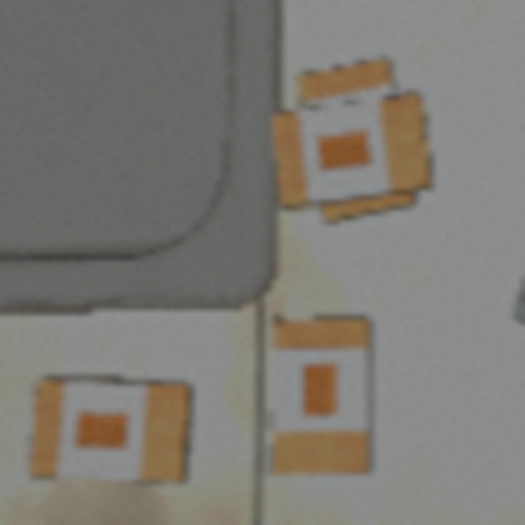

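View pics/bc.png

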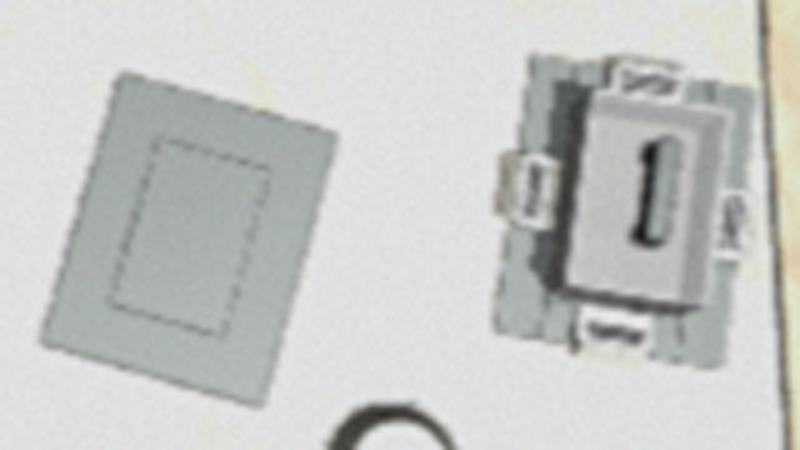

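The crops show all four cartons present: one lying near-vertical at (194,263), one near-horizontal at (152,271), and a crosswise pair whose upper carton has its end stripes at crop (290,160) and (408,140). The base and cover are grey, both with long sides roughly along image vertical.

```bash
cat >> h.py <<'E'
def up(p,box,s=6):
    u0,v0,u1,v1=box; return cv2.resize(p[v0:v1,u0:u1],None,fx=s,fy=s,interpolation=cv2.INTER_CUBIC)
def urect(n,mask,box,z,s=6,k=None):
    "as rect, from all big contours' hull in an up-scaled crop"
    cs=[c for c in cv2.findContours(mask.astype(np.uint8),cv2.RETR_EXTERNAL,cv2.CHAIN_APPROX_NONE)[0] if cv2.contourArea(c)>(k or 20*s*s)]
    c=np.vstack(cs)[:,0]; uv=(c+.5)/s-.5+np.array(box[:2])
    w=ray(n,uv,z)[:,:2].astype(np.float32); (x,y),(a,b),th=cv2.minAreaRect(w*1000)
    if a<b:a,b,th=b,a,th+90
    return np.round([x,y,a,b,(th+90)%180-90],1)
def orange(q):
    h=cv2.cvtColor(q,cv2.COLOR_RGB2HSV); return ((h[...,0]<25)&(h[...,1]>70)&(h[...,2]>60)).astype(np.uint8)
E
python3 - <<'E'
from h import *
p=np.load("top0.npz")["p"];p=cv2.bilateralFilter(p,5,25,3)
b=(228,188,300,266);q=up(p,b);g=cv2.cvtColor(q,cv2.COLOR_RGB2GRAY);print("base",urect("top",g<124,b,.008))
b=(318,185,382,258);q=up(p,b);h=cv2.cvtColor(q,cv2.COLOR_RGB2HSV);m=(h[...,2]<131).astype(np.uint8)
m=cv2.morphologyEx(m,cv2.MORPH_OPEN,np.ones((9,9)));print("cover",urect("top",m,b,.005));cv2.imwrite("cm.png",m*255)
d=np.load("top0.npz")["d"];W=cloud("top",d)
for lo,hi in((.06,.075),(.09,.11)):
    m=(W[...,2]>lo)&(W[...,2]<hi);m[:185]=0;m[258:]=0;m[:,:318]=0;m[:,382:]=0;print("cov z",lo,m.sum(),rect("top",m,.067 if lo<.08 else .101))
for b,z in(((180,244,210,283),.013),((132,256,172,286),.013)):
    print("carton",urect("top",orange(up(p,b)),b,z))
b=(182,194,220,232);o=orange(up(p,b));n,l,s,c=cv2.connectedComponentsWithStats(o)
for i in range(1,n):
    if s[i,4]>300:print(i,s[i],(c[i]/6+b[:2]).round(1))
E
```

```text
base [504.1 -31.6 207.3 176.3  73.6]
cover [ 533.7 -271.7  221.2  176.3   -3. ]
cov z 0.06 1012 [ 527.4 -264.8  116.2   83.4  -10.2]
cov z 0.09 115 [ 526.9 -264.3   60.5   14.9  -10.9]
carton [4.078e+02 2.025e+02 9.140e+01 5.610e+01 1.000e-01]
carton [388.5 325.6  91.   57.5  87.2]
1 [  48   18  109   48 3338] [198.9 200.9]
2 [  75   59  129  153 7648] [209.  217.1]
3 [  15   80   41  116 3636] [187.8 217.1]
4 [  71  105   61   44 2249] [198.7 215.1]
```

```bash
python3 - <<'E'
from h import *
p=np.load("top0.npz")["p"];d=np.load("top0.npz")["d"];W=cloud("top",d);Z=W[...,2]
def win(m,b):
    r=np.zeros(m.shape,np.uint8);r[b[1]:b[3],b[0]:b[2]]=m[b[1]:b[3],b[0]:b[2]];return r
B=(230,190,298,264)
print("noise",np.std(Z[240:260,210:230]),np.median(Z[240:260,210:230]),np.median(Z[222:232,258:268]))
print("base z",rect("top",win(Z>.0055,B),.008), "raised",rect("top",win(Z>.0105,B),.013))
q=cv2.bilateralFilter(p,5,25,3);g=up(cv2.cvtColor(q,cv2.COLOR_RGB2GRAY),B);m=cv2.morphologyEx((g<123).astype(np.uint8),cv2.MORPH_OPEN,np.ones((13,13)))
print("base col",urect("top",m,B,.008,k=8000))
S=(182,192,222,234)
print("c4 z",rect("top",win(Z>.0205,S),.026))
print("stack z>6",rect("top",win(Z>.0065,S),.013))
m=up(win(Z>.0205,S)*255,S); print("c4 up",urect("top",m>127,S,.026,k=3000))
# carton 3 stripes: orange, height 7-19 mm
s3=win((orange(p)>0)&(Z<.019)&(Z>.006),S); s3=cv2.morphologyEx(s3,cv2.MORPH_OPEN,np.ones((2,2)))
print("c3",urect("top",up(s3*255,S)>127,S,.013,k=600), s3.sum())
E
```

```text
noise 0.06439302121339885 -0.0005622100563206086 0.01310593524506816
base z [512.5  -2.4 173.2 139.9 -17.6] raised [514.9  -1.4 126.6  80.4 -11.6]
base col [513.4  -0.7 176.1 142.9 -16.9]
c4 z [550.  183.5  89.8  56.8 -82.4]
stack z>6 [558.2 186.2  95.   91.9   9.6]
c4 up [550.  183.5  92.3  59.4 -82.4]
c3 [555.9 180.5  91.9  56.   11.5] 142
```

Heights and sizes match the given ones (base 173x140, cover top 116x83, cartons ~90x56). Next: a small move calculator, and the first carton.

```bash
cat >> h.py <<'E'
def go(*wps):
    "waypoints (x,y,z mm, yaw deg of tool y) -> shift and turn rows, from the measured pose"
    s=state(); w,x,y,z=s["tool_rot"]; M=R.from_quat([x,y,z,w]); p=s["tool_pos"]
    print("t %.1f tcp %s yawy %.1f w %.2f F %s"%(s["time"],(p*1000).round(1),np.degrees(np.arctan2(M.as_matrix()[1,1],M.as_matrix()[0,1])),s["gripper_width"],s["contact_force"].round(1)))
    for X,Y,Z,a in wps:
        a=np.radians(a); yy=np.array([np.cos(a),np.sin(a),0]); zz=np.array([0,0,-1.]); T=np.c_[np.cross(yy,zz),yy,zz]
        print((X,Y,Z),((M.inv().apply(np.array([X,Y,Z])/1000-p))/.025).round(2).tolist(),((M.inv()*R.from_matrix(T)).as_rotvec()/np.radians(8)).round(2).tolist())
E
python3 -c "
from h import *
go((388.5,325.6,90,-2.8),(388.5,325.6,-1,-2.8))"
```

```text
t 0.1 tcp [165.8 602.1 230.2] yawy 74.6 w 1.00 F [-1.6  0.1 -0.7]
(388.5, 325.6, 90) [-11.53, -8.29, 5.62] [-0.01, 0.01, 9.67]
(388.5, 325.6, -1) [-11.53, -8.28, 9.26] [-0.01, 0.01, 9.67]
```

jog_arm(
  targets=[
    [[-11.53,-8.29,5.62],[0,0,9.67],100],
    [[-11.53,-8.29,5.62],[0,0,9.67],100],
    [[-11.53,-8.29,5.62],[0,0,9.67],100],
    [[-11.53,-8.29,5.62],[0,0,9.67],100],
    [[-11.53,-8.29,5.62],[0,0,9.67],100],
    [[-11.53,-8.29,5.62],[0,0,9.67],100],
    [[-11.53,-8.29,5.62],[0,0,9.67],85],
    [[-11.53,-8.29,5.62],[0,0,9.67],85],
  ],
)

```text
time: 1.1
tool_pos: [0.3888, 0.3247, 0.0896]
tool_rot: [-0.0, 0.726, 0.688, -0.001]
contact_force: [0.5, -0.3, -0.2]
gripper_width: 0.851
grasp_force: 0.0
```

```bash
python3 -c "
from h import *
go((388.5,325.6,90,-2.8),(388.5,325.6,20,-2.8),(388.5,325.6,-1,-2.8))"
```

```text
t 1.1 tcp [388.8 324.7  89.6] yawy -3.0 w 0.85 F [ 0.5 -0.3 -0.2]
(388.5, 325.6, 90) [0.04, -0.02, -0.02] [-0.01, 0.01, -0.03]
(388.5, 325.6, 20) [0.04, -0.01, 2.78] [-0.01, 0.01, -0.03]
(388.5, 325.6, -1) [0.04, -0.01, 3.62] [-0.01, 0.01, -0.03]
```

jog_arm(
  targets=[
    [[0.04,0,1.8],[0,0,0],85],
    [[0.04,0,3.2],[0,0,0],85],
    [[0.04,0,3.62],[0,0,0],85],
    [[0.04,0,3.62],[0,0,0],85],
    [[0.04,0,3.62],[0,0,0],50],
    [[0.04,0,3.62],[0,0,0],50],
    [[0.04,0,3.62],[0,0,0],30],
    [[0.04,0,3.62],[0,0,0],30],
  ],
)

```text
time: 2.1
tool_pos: [0.3906, 0.3283, 0.0026]
tool_rot: [0.0, 0.724, 0.69, 0.002]
contact_force: [0.3, 0.6, 6.3]
gripper_width: 0.631
grasp_force: 63.8
```

jog_arm(
  targets=[
    [[0,0,-1],[0,0,0],30],
    [[0,0,-2.5],[0,0,0],30],
    [[0,0,-4],[0,0,0],30],
    [[0,0,-4],[0,0,0],30],
  ],
)

```text
time: 2.6
tool_pos: [0.3912, 0.3287, 0.1044]
tool_rot: [0.001, 0.724, 0.69, 0.004]
contact_force: [0.4, 0.4, -0.7]
gripper_width: 0.633
grasp_force: 63.6
```

```bash
python3 -c "
from h import *
go((512.9,-1.5,100,73),(512.9,-1.5,40,73))
p,d=grab_frame('side');cv2.imwrite('pics/s1.png',cv2.resize(p[180:345,225:385],None,fx=3,fy=3)[:,:,::-1])
print(state()['grasp_force'])"
```

```text
t 2.6 tcp [391.2 328.7 104.4] yawy -2.8 w 0.63 F [ 0.4  0.4 -0.7]
(512.9, -1.5, 100) [-12.96, 5.5, 0.16] [0.06, 0.0, -9.47]
(512.9, -1.5, 40) [-12.97, 5.48, 2.56] [0.06, 0.0, -9.47]
63.59339118003845
```

View pics/s1.png

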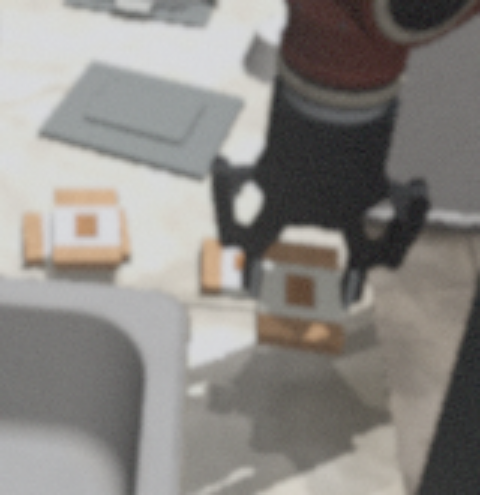

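The carton hangs level between the pads at (300,290) of the crop; the base is at (140,115) and free. Next: over to the base.

jog_arm(
  targets=[
    [[-12.9,5.55,0],[0,0,-9.47],30],
    [[-12.9,5.55,0],[0,0,-9.47],30],
    [[-12.9,5.55,0],[0,0,-9.47],30],
    [[-12.9,5.55,0],[0,0,-9.47],30],
    [[-12.9,5.55,0],[0,0,-9.47],30],
    [[-12.9,5.55,0],[0,0,-9.47],30],
    [[-12.9,5.55,0],[0,0,-9.47],30],
    [[-12.9,5.55,0],[0,0,-9.47],30],
  ],
)

```text
time: 3.65
tool_pos: [0.511, -0.0033, 0.0982]
tool_rot: [-0.002, 0.147, 0.989, -0.0]
contact_force: [-0.5, 0.2, -1.6]
gripper_width: 0.632
grasp_force: 63.6
```

```bash
python3 -c "
from h import *
go((510.3,-.7,60,73),(510.3,-.7,25,73),(510.3,-.7,17,73))
p,d=grab_frame('top');W=cloud('top',d);print(state()['grasp_force']);np.savez('t1',p=p,d=d)
cv2.imwrite('pics/t1.png',cv2.resize(p[170:280,170:390],None,fx=3,fy=3)[:,:,::-1])"
```

```text
t 3.6 tcp [511.   -3.3  98.2] yawy 73.1 w 0.63 F [-0.5  0.2 -1.6]
(510.3, -0.7, 60) [0.05, 0.09, 1.53] [-0.01, -0.03, 0.01]
(510.3, -0.7, 25) [0.05, 0.09, 2.93] [-0.01, -0.03, 0.01]
(510.3, -0.7, 17) [0.05, 0.09, 3.25] [-0.01, -0.03, 0.01]
63.566250801086426
```

View pics/t1.png

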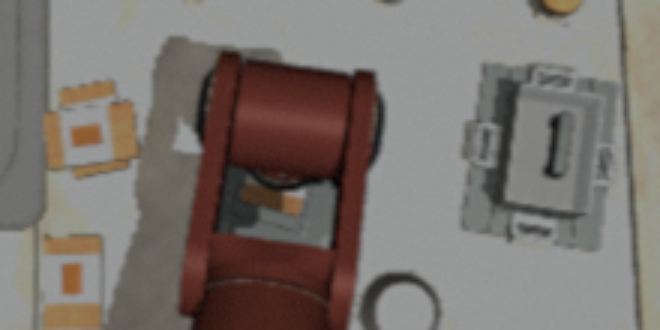

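The arm hides the pile from above ((280,190) in the crop); cover at (545,150) unchanged. Lower to just above contact.

jog_arm(
  targets=[
    [[0.05,0.09,1.53],[0,0,0],30],
    [[0.05,0.09,2.6],[0,0,0],30],
    [[0.05,0.09,3.0],[0,0,0],30],
    [[0.05,0.09,3.15],[0,0,0],30],
    [[0.05,0.09,3.25],[0,0,0],30],
    [[0.05,0.09,3.25],[0,0,0],30],
  ],
)

```text
time: 4.45
tool_pos: [0.5121, 0.0008, 0.0199]
tool_rot: [0.001, 0.148, 0.989, 0.0]
contact_force: [-0.5, 0.3, -1.1]
gripper_width: 0.628
grasp_force: 63.5
```

jog_arm(
  targets=[
    [[0.02,-0.04,0.1],[0,0,0],30],
    [[0.02,-0.04,0.16],[0,0,0],30],
    [[0.02,-0.04,0.16],[0,0,0],30],
  ],
)

```text
time: 4.82
tool_pos: [0.5109, -0.0, 0.0156]
tool_rot: [0.0, 0.148, 0.989, -0.0]
contact_force: [-1.6, -0.3, 2.7]
gripper_width: 0.629
grasp_force: 64.0
```

jog_arm(
  targets=[
    [[0,0,0],[0,0,0],85],
    [[0,0,0],[0,0,0],85],
    [[0,0,0],[0,0,0],85],
    [[0,0,-1.5],[0,0,0],85],
    [[0,0,-4],[0,0,0],85],
    [[0,0,-4],[0,0,0],85],
  ],
)

```text
time: 5.58
tool_pos: [0.515, -0.0005, 0.1215]
tool_rot: [0.006, 0.148, 0.989, 0.0]
contact_force: [-0.1, -0.4, -0.3]
gripper_width: 0.849
grasp_force: 0.0
```

```bash
python3 -c "
from h import *
go((409,202.5,90,90.1),(409,202.5,2,90.1))"
```

```text
t 5.6 tcp [ 5.150e+02 -5.000e-01  1.215e+02] yawy 73.0 w 0.85 F [-0.1 -0.4 -0.3]
(409, 202.5, 90) [6.44, 6.52, 1.19] [0.0, 0.09, -2.14]
(409, 202.5, 2) [6.49, 6.52, 4.71] [0.0, 0.09, -2.14]
```

jog_arm(
  targets=[
    [[6.49,6.52,1.19],[0,0,-2.14],85],
    [[6.49,6.52,1.19],[0,0,-2.14],85],
    [[6.49,6.52,1.19],[0,0,-2.14],85],
    [[6.49,6.52,1.19],[0,0,-2.14],85],
    [[6.49,6.52,1.19],[0,0,-2.14],85],
    [[6.49,6.52,1.19],[0,0,-2.14],85],
    [[6.49,6.52,1.19],[0,0,-2.14],85],
  ],
)

```text
time: 6.45
tool_pos: [0.4038, 0.2026, 0.0853]
tool_rot: [0.0, -0.0, 1.0, -0.0]
contact_force: [0.2, -0.5, 0.8]
gripper_width: 0.852
grasp_force: 0.0
```

```bash
cat >> h.py <<'E'
def win(m,b):
    r=np.zeros(m.shape,np.uint8);r[b[1]:b[3],b[0]:b[2]]=m[b[1]:b[3],b[0]:b[2]];return r
def pile(k,box=(225,185,305,270)):
    "pose of the k-th carton on the base, and of the base, from the top camera (3 frames)"
    f=[grab_frame("top") for _ in range(3)]; p=f[0][0]; d=np.median([x[1] for x in f],0); Z=cloud("top",d)[...,2]
    zt=.013+.013*k
    print("pile",rect("top",win(Z>zt-.006,box),zt),"base",rect("top",win((Z>.0045)&(Z<.3),box),.008))
    q=np.mean([x[0] for x in f],0).astype(np.uint8); print("pile col",urect("top",orange(up(q,box)),box,zt,k=500)); return q,d
E
python3 -c "
from h import *
go((409,202.5,20,90.1),(409,202.5,2,90.1))
q,d=pile(1);cv2.imwrite('pics/t2.png',cv2.resize(q[175:285,180:310],None,fx=5,fy=5)[:,:,::-1])"
```

```text
t 6.5 tcp [403.8 202.6  85.3] yawy 90.0 w 0.85 F [ 0.2 -0.5  0.8]
(409, 202.5, 20) [-0.21, -0.0, 2.61] [-0.0, 0.0, -0.01]
(409, 202.5, 2) [-0.21, -0.0, 3.33] [-0.0, 0.0, -0.01]
pile [ 5.122e+02 -5.000e-01  9.060e+01  5.620e+01 -1.690e+01] base [512.9  -3.4 171.4 140.5 -17. ]
pile col [512.6   1.2  90.4  57.  -17.1]
```

View pics/t2.png

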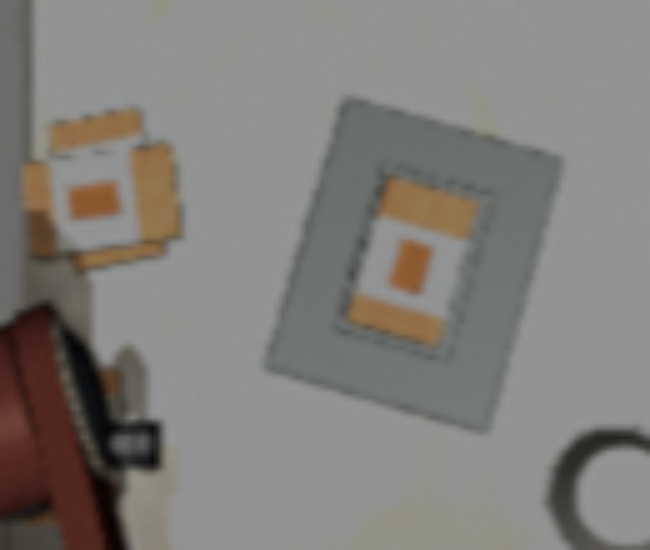

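The first carton sits square in the raised middle, crop (410,262). Now carton two.

jog_arm(
  targets=[
    [[-0.18,0,1.8],[0,0,0],85],
    [[-0.18,0,3.0],[0,0,0],85],
    [[-0.18,0,3.33],[0,0,0],85],
    [[-0.18,0,3.33],[0,0,0],85],
    [[-0.18,0,3.33],[0,0,0],85],
    [[-0.18,0,3.33],[0,0,0],40],
    [[-0.18,0,3.33],[0,0,0],30],
    [[-0.18,0,3.33],[0,0,0],30],
  ],
)

```text
time: 7.6
tool_pos: [0.4092, 0.2039, 0.0041]
tool_rot: [0.002, -0.001, 1.0, 0.0]
contact_force: [-0.6, -1.0, 6.5]
gripper_width: 0.624
grasp_force: 63.3
```

jog_arm(
  targets=[
    [[0,0,0],[0,0,0],30],
    [[0,0,0],[0,0,0],30],
  ],
)

```text
time: 7.85
tool_pos: [0.4092, 0.2039, 0.0041]
tool_rot: [0.002, -0.001, 1.0, 0.0]
contact_force: [-0.1, -0.5, 6.5]
gripper_width: 0.625
grasp_force: 63.3
```

jog_arm(
  targets=[
    [[0,0,-1],[0,0,0],30],
    [[0,0,-2.5],[0,0,0],30],
    [[0,0,-4],[0,0,0],30],
    [[0,0,-4],[0,0,0],30],
    [[0,0,-4],[0,0,0],30],
  ],
)

```text
time: 8.48
tool_pos: [0.4071, 0.2033, 0.1014]
tool_rot: [-0.0, -0.001, 1.0, -0.0]
contact_force: [-0.8, 0.5, -0.8]
gripper_width: 0.626
grasp_force: 63.5
```

```bash
python3 -c "
from h import *
go((512.5,-.7,100,73),(512.5,-.7,45,73))"
```

```text
t 8.5 tcp [407.1 203.3 101.4] yawy 90.1 w 0.63 F [-0.8  0.5 -0.8]
(512.5, -0.7, 100) [-4.2, -8.17, 0.05] [-0.0, -0.01, 2.14]
(512.5, -0.7, 45) [-4.2, -8.17, 2.25] [-0.0, -0.01, 2.14]
```

jog_arm(
  targets=[
    [[-4.24,-8.17,0.05],[0,0,2.14],30],
    [[-4.24,-8.17,0.05],[0,0,2.14],30],
    [[-4.24,-8.17,0.05],[0,0,2.14],30],
    [[-4.24,-8.17,0.05],[0,0,2.14],30],
    [[-4.24,-8.17,0.05],[0,0,2.14],30],
    [[-4.24,-8.17,0.05],[0,0,2.14],30],
    [[-4.24,-8.17,2.25],[0,0,2.14],30],
    [[-4.24,-8.17,2.25],[0,0,2.14],30],
  ],
)

```text
time: 9.48
tool_pos: [0.5088, 0.0013, 0.0406]
tool_rot: [-0.006, 0.147, 0.989, 0.0]
contact_force: [-1.2, -0.3, -1.4]
gripper_width: 0.629
grasp_force: 63.9
```

```bash
python3 -c "
from h import *
go((513.7,-.8,35,73),(513.7,-.8,30,73))"
```

```text
t 9.5 tcp [508.8   1.3  40.6] yawy 73.1 w 0.63 F [-1.2 -0.3 -1.4]
(513.7, -0.8, 35) [-0.21, -0.02, 0.22] [-0.01, -0.08, 0.01]
(513.7, -0.8, 30) [-0.22, -0.02, 0.42] [-0.01, -0.08, 0.01]
```

jog_arm(
  targets=[
    [[0,0,0],[0,0,0],30],
    [[0,0,0],[0,0,0],30],
    [[0,0,0],[0,0,0],30],
  ],
)

```text
time: 9.85
tool_pos: [0.5153, -0.0006, 0.0476]
tool_rot: [0.002, 0.148, 0.989, 0.0]
contact_force: [-0.3, -0.6, -1.4]
gripper_width: 0.627
grasp_force: 63.9
```

```bash
python3 -c "
from h import *
go((513.7,-.8,35,73),(513.7,-.8,30,73))"
```

```text
t 9.8 tcp [515.3  -0.6  47.6] yawy 73.0 w 0.63 F [-0.3 -0.6 -1.4]
(513.7, -0.8, 35) [0.06, -0.03, 0.5] [0.0, 0.02, 0.0]
(513.7, -0.8, 30) [0.06, -0.03, 0.7] [0.0, 0.02, 0.0]
```

jog_arm(
  targets=[
    [[0.04,0,0.4],[0,0,0],30],
    [[0.04,0,0.55],[0,0,0],30],
    [[0.04,0,0.62],[0,0,0],30],
    [[0.04,0,0.68],[0,0,0],30],
    [[0.04,0,0.7],[0,0,0],30],
    [[0.04,0,0.7],[0,0,0],30],
    [[0.04,0,0.7],[0,0,0],30],
  ],
)

```text
time: 10.72
tool_pos: [0.5124, -0.0003, 0.03]
tool_rot: [-0.002, 0.148, 0.989, -0.0]
contact_force: [-10.9, 2.0, 15.5]
gripper_width: 0.623
grasp_force: 65.7
```

jog_arm(
  targets=[
    [[0,0,-0.05],[0,0,0],30],
    [[0,0,-0.05],[0,0,0],30],
  ],
)

```text
time: 10.98
tool_pos: [0.5135, -0.0004, 0.0301]
tool_rot: [0.0, 0.148, 0.989, 0.0]
contact_force: [-1.3, 1.1, 4.4]
gripper_width: 0.625
grasp_force: 64.5
```

jog_arm(
  targets=[
    [[0,0,0],[0,0,0],85],
    [[0,0,0],[0,0,0],85],
    [[0,0,0],[0,0,0],85],
    [[0,0,-1.5],[0,0,0],85],
    [[0,0,-3],[0,0,0],85],
    [[0,0,-3],[0,0,0],85],
    [[0,0,-3],[0,0,0],85],
  ],
)

```text
time: 11.85
tool_pos: [0.5127, -0.0003, 0.1039]
tool_rot: [-0.0, 0.148, 0.989, -0.0]
contact_force: [-1.0, 0.3, 0.9]
gripper_width: 0.847
grasp_force: 0.0
```

```bash
python3 -c "
from h import *
go((550,183.5,110,7.6),(550,183.5,110,7.6))"
```

```text
t 11.8 tcp [ 5.127e+02 -3.000e-01  1.039e+02] yawy 73.0 w 0.85 F [-1.   0.3  0.9]
(550, 183.5, 110) [0.72, 7.47, -0.24] [-0.0, -0.0, 8.17]
(550, 183.5, 110) [0.72, 7.47, -0.24] [-0.0, -0.0, 8.17]
```

jog_arm(
  targets=[
    [[0.72,7.47,-0.24],[0,0,8.17],85],
    [[0.72,7.47,-0.24],[0,0,8.17],85],
    [[0.72,7.47,-0.24],[0,0,8.17],85],
    [[0.72,7.47,-0.24],[0,0,8.17],85],
    [[0.72,7.47,-0.24],[0,0,8.17],85],
    [[0.72,7.47,-0.24],[0,0,8.17],85],
    [[0.72,7.47,-0.24],[0,0,8.17],85],
    [[0.72,7.47,-0.24],[0,0,8.17],85],
  ],
)

```text
time: 12.85
tool_pos: [0.5493, 0.1833, 0.1084]
tool_rot: [-0.001, 0.658, 0.753, -0.001]
contact_force: [0.6, 0.2, 0.2]
gripper_width: 0.849
grasp_force: 0.0
```

jog_arm(
  targets=[
    [[0,0,0],[0,0,0],85],
    [[0,0,0],[0,0,0],85],
  ],
)

```text
time: 13.1
tool_pos: [0.5503, 0.1834, 0.1101]
tool_rot: [-0.0, 0.658, 0.753, -0.0]
contact_force: [-0.6, -0.2, 0.4]
gripper_width: 0.851
grasp_force: 0.0
```

```bash
python3 -c "
from h import *
go((550,183.5,18,7.6))
pile(2)"
```

```text
t 13.1 tcp [550.3 183.4 110.1] yawy 7.7 w 0.85 F [-0.6 -0.2  0.4]
(550, 183.5, 18) [0.0, -0.01, 3.69] [-0.0, 0.0, 0.01]
pile [ 5.108e+02  3.000e-01  9.000e+01  5.590e+01 -1.690e+01] base [513.1  -2.3 171.3 137.6 -16.8]
pile col [511.2   2.2  91.   57.5 -17.3]
```

jog_arm(
  targets=[
    [[0,0,2],[0,0,0],85],
    [[0,0,3.2],[0,0,0],85],
    [[0,0,3.67],[0,0,0],85],
    [[0,0,3.67],[0,0,0],85],
    [[0,0,3.67],[0,0,0],85],
    [[0,0,3.67],[0,0,0],40],
    [[0,0,3.67],[0,0,0],30],
    [[0,0,3.67],[0,0,0],30],
  ],
)

```text
time: 14.25
tool_pos: [0.5519, 0.1838, 0.0216]
tool_rot: [0.001, 0.658, 0.753, 0.001]
contact_force: [-2.5, -2.0, 7.9]
gripper_width: 0.601
grasp_force: 60.9
```

jog_arm(
  targets=[
    [[0,0,0],[0,0,0],30],
    [[0,0,0],[0,0,0],30],
  ],
)

```text
time: 14.5
tool_pos: [0.5519, 0.1838, 0.0216]
tool_rot: [0.001, 0.658, 0.753, 0.001]
contact_force: [-2.6, -0.7, 6.9]
gripper_width: 0.602
grasp_force: 60.9
```

jog_arm(
  targets=[
    [[0,0,-1],[0,0,0],30],
    [[0,0,-2.5],[0,0,0],30],
    [[0,0,-4],[0,0,0],30],
    [[0,0,-4],[0,0,0],30],
    [[0,0,-4],[0,0,0],30],
  ],
)

```text
time: 15.12
tool_pos: [0.55, 0.1835, 0.1183]
tool_rot: [-0.0, 0.658, 0.753, -0.0]
contact_force: [-0.1, 0.1, -0.4]
gripper_width: 0.592
grasp_force: 62.4
```

```bash
python3 -c "
from h import *
go((513.2,-1,100,73),(513.2,-1,60,73))"
```

```text
t 15.1 tcp [550.  183.5 118.3] yawy 7.6 w 0.59 F [-0.1  0.1 -0.4]
(513.2, -1, 100) [-7.12, -2.44, 0.73] [-0.0, -0.0, -8.17]
(513.2, -1, 60) [-7.12, -2.44, 2.33] [-0.0, -0.0, -8.17]
```

```bash
python3 -c "
from h import *
p,d=grab_frame('side');cv2.imwrite('pics/s2.png',cv2.resize(p[170:300,190:350],None,fx=4,fy=4)[:,:,::-1])"
```

```text
(no output)
```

View pics/s2.png

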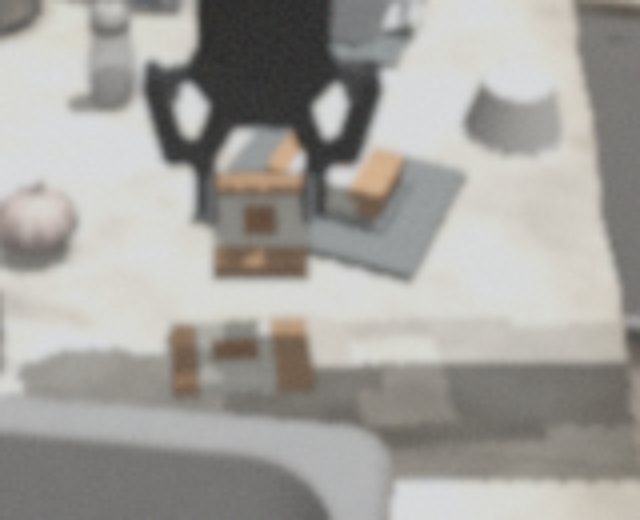

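```bash
python3 -c "
from h import *
f=[grab_frame('side')[1] for _ in range(3)];W=cloud('side',np.median(f,0))
for v in range(200,242,3): print(v,(W[v,254]*1000).round(),(W[v,248]*1000).round())"
```

```text
200 [551. 194. 198.] [564. 201. 202.]
203 [578. -70.  10.] [564. 201. 194.]
206 [576. -52.  10.] [597. -63.   1.]
209 [575. -38.   9.] [593. -33.  11.]
212 [573. -21.  10.] [591. -19.  10.]
215 [555. 148. 123.] [570. 150. 123.]
218 [554. 160. 123.] [568. 164. 124.]
221 [552. 174. 124.] [567. 173. 122.]
224 [551. 185. 123.] [565. 188. 124.]
227 [550. 196. 123.] [564. 198. 123.]
230 [548. 208. 123.] [563. 209. 123.]
233 [547. 218. 123.] [561. 219. 122.]
236 [546. 226. 121.] [560. 230. 122.]
239 [546. 228. 113.] [560. 228. 112.]
```

The side view plus depth show the carton level (top z = 123 mm, y 145 to 228); the shape behind it is the base seen between the fingers. Carry on.

jog_arm(
  targets=[
    [[-7.12,-2.44,0.73],[0,0,-8.17],30],
    [[-7.12,-2.44,0.73],[0,0,-8.17],30],
    [[-7.12,-2.44,0.73],[0,0,-8.17],30],
    [[-7.12,-2.44,0.73],[0,0,-8.17],30],
    [[-7.12,-2.44,0.73],[0,0,-8.17],30],
    [[-7.12,-2.44,0.73],[0,0,-8.17],30],
    [[-7.12,-2.44,0.73],[0,0,-8.17],30],
    [[-7.12,-2.44,2.0],[0,0,-8.17],30],
  ],
)

```text
time: 16.32
tool_pos: [0.5159, -0.0014, 0.0705]
tool_rot: [0.003, 0.148, 0.989, -0.0]
contact_force: [0.5, 0.1, -1.5]
gripper_width: 0.596
grasp_force: 62.5
```

jog_arm(
  targets=[
    [[0,0,0],[0,0,0],30],
    [[0,0,0],[0,0,0],30],
    [[0,0,0],[0,0,0],30],
    [[0,0,0],[0,0,0],30],
  ],
)

```text
time: 16.82
tool_pos: [0.5144, -0.0011, 0.0698]
tool_rot: [0.001, 0.148, 0.989, -0.0]
contact_force: [-1.2, 0.8, -0.3]
gripper_width: 0.594
grasp_force: 62.6
```

```bash
python3 -c "
from h import *
go((513.2,-1,48,73),(513.2,-1,47.5,73))"
```

```text
t 16.8 tcp [514.4  -1.1  69.8] yawy 73.0 w 0.59 F [-1.2  0.8 -0.3]
(513.2, -1, 48) [0.05, -0.01, 0.87] [0.0, 0.01, 0.0]
(513.2, -1, 47.5) [0.05, -0.01, 0.89] [0.0, 0.01, 0.0]
```

jog_arm(
  targets=[
    [[0.03,0,0.5],[0,0,0],30],
    [[0.03,0,0.7],[0,0,0],30],
    [[0.03,0,0.8],[0,0,0],30],
    [[0.03,0,0.85],[0,0,0],30],
    [[0.03,0,0.85],[0,0,0],30],
    [[0.03,0,0.85],[0,0,0],30],
  ],
)

```text
time: 17.58
tool_pos: [0.5133, -0.0008, 0.0478]
tool_rot: [0.0, 0.148, 0.989, 0.0]
contact_force: [-1.4, 0.1, 0.9]
gripper_width: 0.596
grasp_force: 63.9
```

jog_arm(
  targets=[
    [[0,0,0.02],[0,0,0],30],
    [[0,0,0.02],[0,0,0],85],
    [[0,0,0.02],[0,0,0],85],
    [[0,0,0.02],[0,0,0],85],
    [[0,0,-1.5],[0,0,0],85],
    [[0,0,-2.5],[0,0,0],85],
    [[0,0,-2.5],[0,0,0],85],
    [[0,0,-2.5],[0,0,0],85],
  ],
)

```text
time: 18.58
tool_pos: [0.5123, -0.0007, 0.1088]
tool_rot: [-0.001, 0.148, 0.989, -0.0]
contact_force: [-0.8, 0.0, -0.0]
gripper_width: 0.85
grasp_force: 0.0
```

```bash
python3 -c "
from h import *
go((600,100,110,73),(556,181,110,101.5))"
```

```text
t 18.6 tcp [512.3  -0.7 108.8] yawy 73.0 w 0.85 F [-0.8  0.  -0. ]
(600, 100, 110) [-2.18, 4.88, -0.05] [-0.0, -0.01, -0.0]
(556, 181, 110) [0.45, 7.46, -0.05] [0.0, -0.01, -3.56]
```

jog_arm(
  targets=[
    [[5.72,3.9,-1.2],[0,0,-3.56],85],
    [[5.72,3.9,-1.2],[0,0,-3.56],85],
    [[5.72,3.9,-1.2],[0,0,-3.56],85],
    [[5.72,3.9,-1.2],[0,0,-3.56],85],
    [[5.72,3.9,-1.2],[0,0,-3.56],85],
    [[5.72,3.9,-1.2],[0,0,-3.56],85],
  ],
)

```text
time: 19.32
tool_pos: [0.4048, 0.1335, 0.1392]
tool_rot: [-0.001, -0.099, 0.995, -0.0]
contact_force: [-0.7, 0.5, -0.2]
gripper_width: 0.853
grasp_force: 0.0
```

```bash
python3 -c "
from h import *
q,d=pile(3); Z=cloud('top',d)[...,2];S=(178,190,222,236)
print('c3',rect('top',win((Z>.0065)&(Z<.03),S),.013),'col',urect('top',orange(up(q,S)),S,.013,k=300))
go((556,181,100,101.5))
cv2.imwrite('pics/t3.png',cv2.resize(q[175:285,170:310],None,fx=4,fy=4)[:,:,::-1])"
```

```text
pile [512.2  -0.6  90.2  56.  -17.6] base [513.   -2.2 171.5 137.4 -16.8]
pile col [470.6  39.  215.7  86.9 -42. ]
c3 [559.  182.2  90.6  56.7  11.9] col [558.4 183.7  91.2  57.1  11.3]
t 19.5 tcp [405.  133.6 139.6] yawy 101.4 w 0.84 F [-0.2  0.3 -0.5]
(556, 181, 100) [-6.3, 0.67, 1.58] [-0.0, -0.01, -0.01]
```

View pics/t3.png

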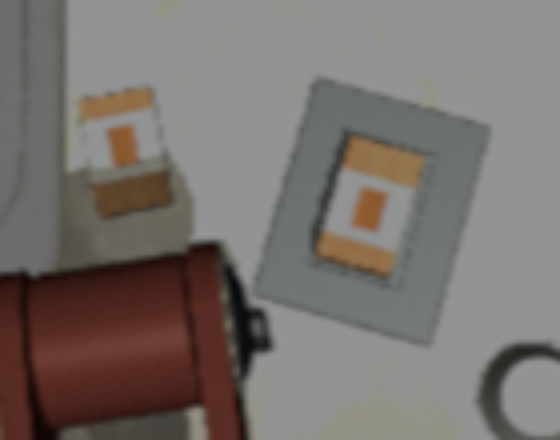

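The pile of three is square at crop (370,210); carton 3 lies free at (125,150), some 20 mm from the sink rim (edge at column 63). Checking rim height.

```bash
python3 -c "
from h import *
d=np.median([grab_frame('top')[1] for _ in range(3)],0);W=cloud('top',d)
for u in range(176,204,2): print(u,(W[212,u]*1000).round())
go((559.5,182,100,101.6))"
```

```text
176 [562. 259.   8.]
178 [562. 253.   4.]
180 [562. 247.   4.]
182 [562. 241.   4.]
184 [562. 235.   4.]
186 [563. 230.   1.]
188 [562. 224.   1.]
190 [562. 217.   1.]
192 [560. 210.  14.]
194 [560. 203.  16.]
196 [560. 198.  14.]
198 [560. 191.  16.]
200 [560. 185.  16.]
202 [561. 180.   9.]
t 19.6 tcp [404.9 133.8 139.9] yawy 101.4 w 0.85 F [-0.4  0.9  1. ]
(559.5, 182, 100) [-6.44, 0.66, 1.59] [-0.0, -0.0, -0.02]
```

jog_arm(
  targets=[
    [[-6.44,0.66,1.59],[0,0,0],76],
    [[-6.44,0.66,1.59],[0,0,0],76],
    [[-6.44,0.66,1.59],[0,0,0],76],
    [[-6.44,0.66,1.59],[0,0,0],76],
    [[-6.44,0.66,1.59],[0,0,0],76],
    [[-6.44,0.66,3.6],[0,0,0],76],
    [[-6.44,0.66,3.6],[0,0,0],76],
    [[-6.44,0.66,3.6],[0,0,0],76],
  ],
)

```text
time: 20.62
tool_pos: [0.5593, 0.1824, 0.0516]
tool_rot: [0.001, -0.1, 0.995, 0.0]
contact_force: [0.2, -0.1, 0.5]
gripper_width: 0.761
grasp_force: 0.0
```

jog_arm(
  targets=[
    [[0,0,0],[0,0,0],76],
    [[0,0,0],[0,0,0],76],
  ],
)

```text
time: 20.88
tool_pos: [0.5603, 0.1827, 0.0519]
tool_rot: [0.001, -0.1, 0.995, 0.0]
contact_force: [-0.2, -0.3, -0.4]
gripper_width: 0.759
grasp_force: 0.0
```

```bash
python3 -c "
from h import *
go((559.5,182,7,101.6))"
```

```text
t 20.9 tcp [560.3 182.7  51.9] yawy 101.5 w 0.76 F [-0.2 -0.3 -0.4]
(559.5, 182, 7) [0.04, -0.02, 1.8] [-0.0, 0.02, -0.01]
```

jog_arm(
  targets=[
    [[0.02,-0.02,1.0],[0,0,0],76],
    [[0.02,-0.02,1.6],[0,0,0],76],
    [[0.02,-0.02,1.8],[0,0,0],76],
    [[0.02,-0.02,1.8],[0,0,0],76],
    [[0.02,-0.02,1.8],[0,0,0],40],
    [[0.02,-0.02,1.8],[0,0,0],30],
    [[0.02,-0.02,1.8],[0,0,0],30],
    [[0.02,-0.02,1.8],[0,0,0],30],
  ],
)

```text
time: 21.88
tool_pos: [0.56, 0.1821, 0.0064]
tool_rot: [0.001, -0.1, 0.995, 0.0]
contact_force: [-1.0, 0.7, 5.8]
gripper_width: 0.618
grasp_force: 63.5
```

jog_arm(
  targets=[
    [[0,0,0],[0,0,0],30],
    [[0,0,-1],[0,0,0],30],
    [[0,0,-2.5],[0,0,0],30],
    [[0,0,-4.5],[0,0,0],30],
    [[0,0,-4.5],[0,0,0],30],
    [[0,0,-4.5],[0,0,0],30],
    [[0,0,-4.5],[0,0,0],30],
  ],
)

```text
time: 22.75
tool_pos: [0.5572, 0.1816, 0.115]
tool_rot: [-0.002, -0.1, 0.995, -0.0]
contact_force: [0.1, 0.4, -0.9]
gripper_width: 0.618
grasp_force: 62.9
```

```bash
python3 -c "
from h import *
f=[grab_frame('side')[1] for _ in range(3)];W=cloud('side',np.median(f,0))
m=(W[...,2]>.09)&(W[...,2]<.14)&(abs(W[...,0]-.559)<.014)&(abs(W[...,1]-.19)<.08)
P=W[m]*1000;t=P[P[:,2]>np.percentile(P[:,2],50)-5]
A=np.c_[t[:,:2],np.ones(len(t))];print(len(t),np.linalg.lstsq(A,t[:,2],rcond=None)[0].round(3),np.median(t,0),P.min(0),P.max(0))
go((513.2,-1,113,73),(513.2,-1,80,73))"
```

```text
93 [-4.10000e-01 -5.40000e-02  3.68919e+02] [564.74829088 211.28197227 124.52177945] [545.03230748 156.12847378 110.40030427] [572.93103906 221.49861383 139.97644572]
t 22.9 tcp [557.9 181.7 115.8] yawy 101.5 w 0.62 F [-1.   0.3 -1.4]
(513.2, -1, 113) [3.2, -6.8, 0.12] [-0.01, -0.02, 3.56]
(513.2, -1, 80) [3.2, -6.8, 1.44] [-0.01, -0.02, 3.56]
```

jog_arm(
  targets=[
    [[3.2,-6.8,0.12],[0,0,3.56],30],
    [[3.2,-6.8,0.12],[0,0,3.56],30],
    [[3.2,-6.8,0.12],[0,0,3.56],30],
    [[3.2,-6.8,0.12],[0,0,3.56],30],
    [[3.2,-6.8,0.12],[0,0,3.56],30],
    [[3.2,-6.8,0.8],[0,0,3.56],30],
    [[3.2,-6.8,1.44],[0,0,3.56],30],
    [[3.2,-6.8,1.44],[0,0,3.56],30],
  ],
)

```text
time: 23.9
tool_pos: [0.5123, 0.0004, 0.0785]
tool_rot: [-0.003, 0.147, 0.989, 0.0]
contact_force: [0.6, 0.1, -0.9]
gripper_width: 0.619
grasp_force: 63.1
```

jog_arm(
  targets=[
    [[0,0,0],[0,0,0],30],
    [[0,0,0],[0,0,0],30],
    [[0,0,0],[0,0,0],30],
    [[0,0,0],[0,0,0],30],
  ],
)

```text
time: 24.4
tool_pos: [0.5145, -0.0007, 0.082]
tool_rot: [0.0, 0.148, 0.989, -0.0]
contact_force: [-0.2, -0.5, -1.4]
gripper_width: 0.622
grasp_force: 63.1
```

```bash
python3 -c "
from h import *
go((513.2,-1,60,73),(513.2,-1,58.5,73))
W=cloud('side',grab_frame('side')[1]);m=(W[...,2]>.06)&(W[...,2]<.11)&(np.hypot(W[...,0]-.513,W[...,1]+.001)<.055)
P=W[m]*1000
for v in np.unique(np.nonzero(m)[0])[::2]: print(v,np.median(W[v][m[v]]*1000,0).round())"
```

```text
t 24.4 tcp [514.5  -0.7  82. ] yawy 73.0 w 0.62 F [-0.2 -0.5 -1.4]
(513.2, -1, 60) [0.05, -0.03, 0.88] [0.0, 0.01, -0.0]
(513.2, -1, 58.5) [0.05, -0.03, 0.94] [0.0, 0.01, -0.0]
185 [506. -28. 108.]
187 [503. -26. 103.]
189 [507. -26.  94.]
191 [512. -19.  91.]
193 [504. -11.  91.]
195 [501.  -1.  90.]
197 [513.  11.  90.]
199 [516.  19.  90.]
201 [510.  28.  89.]
203 [500.  30.  85.]
205 [490.  35.  82.]
```

jog_arm(
  targets=[
    [[0.03,-0.02,0.5],[0,0,0],30],
    [[0.03,-0.02,0.75],[0,0,0],30],
    [[0.03,-0.02,0.88],[0,0,0],30],
    [[0.03,-0.02,0.92],[0,0,0],30],
    [[0.03,-0.02,0.92],[0,0,0],30],
    [[0.03,-0.02,0.92],[0,0,0],30],
  ],
)

```text
time: 25.2
tool_pos: [0.5136, -0.0009, 0.0587]
tool_rot: [0.0, 0.148, 0.989, -0.0]
contact_force: [0.1, -0.6, -0.7]
gripper_width: 0.622
grasp_force: 63.1
```

jog_arm(
  targets=[
    [[0,0,0.03],[0,0,0],30],
    [[0,0,0.05],[0,0,0],30],
    [[0,0,0.05],[0,0,0],30],
  ],
)

```text
time: 25.58
tool_pos: [0.5137, -0.0009, 0.0584]
tool_rot: [0.0, 0.148, 0.989, -0.0]
contact_force: [-3.1, 0.3, 6.4]
gripper_width: 0.621
grasp_force: 64.2
```

Contact. Release, rise, and step back toward the cover side for a look.

jog_arm(
  targets=[
    [[0,0,-0.02],[0,0,0],85],
    [[0,0,-0.02],[0,0,0],85],
    [[0,0,-0.02],[0,0,0],85],
    [[0,0,-1.5],[0,0,0],85],
    [[0,0,-3.5],[0,0,0],85],
    [[0,0,-3.5],[0,0,0],85],
    [[0,0,-3.5],[0,0,0],85],
  ],
)

```text
time: 26.45
tool_pos: [0.5132, -0.0009, 0.1444]
tool_rot: [-0.0, 0.148, 0.989, 0.0]
contact_force: [1.4, 0.4, 0.3]
gripper_width: 0.847
grasp_force: 0.0
```

jog_arm(
  targets=[
    [[4.5,-6.5,-4.5],[0,0,0],70],
    [[4.5,-6.5,-4.5],[0,0,0],70],
    [[4.5,-6.5,-4.5],[0,0,0],70],
    [[4.5,-6.5,-4.5],[0,0,0],70],
    [[4.5,-6.5,-4.5],[0,0,0],70],
  ],
)

```text
time: 27.08
tool_pos: [0.3575, -0.1246, 0.2575]
tool_rot: [0.001, 0.15, 0.989, -0.0]
contact_force: [-0.2, 0.3, 0.5]
gripper_width: 0.698
grasp_force: 0.0
```

```bash
cat >> h.py <<'E'
def cover(d,box=(305,175,382,265),z0=0.):
    Z=cloud("top",d)[...,2]
    print("cov top",rect("top",win((Z>z0+.06)&(Z<z0+.076),box),z0+.067),"grip",rect("top",win((Z>z0+.088)&(Z<z0+.112),box),z0+.101))
E
python3 -c "
from h import *
q,d=pile(4); cover(d)
go((527,-265,140,79))
cv2.imwrite('pics/t4.png',cv2.resize(q[165:285,220:390],None,fx=4,fy=4)[:,:,::-1])"
```

```text
pile [513.4  -1.   90.5  56.1 -17.2] base [513.2  -2.1 171.5 137.8 -17. ]
pile col [511.3   1.6  96.7  57.9 -17.1]
cov top [ 542.4 -277.5  116.3   82.9  -10. ] grip [ 541.3 -276.4   60.8   15.6  -10.1]
t 27.2 tcp [ 358.1 -122.8  255.3] yawy 73.0 w 0.70 F [ 1.  -0.   0.9]
(527, -265, 140) [-8.14, -3.47, 4.58] [0.01, -0.02, -0.75]
```

View pics/t4.png

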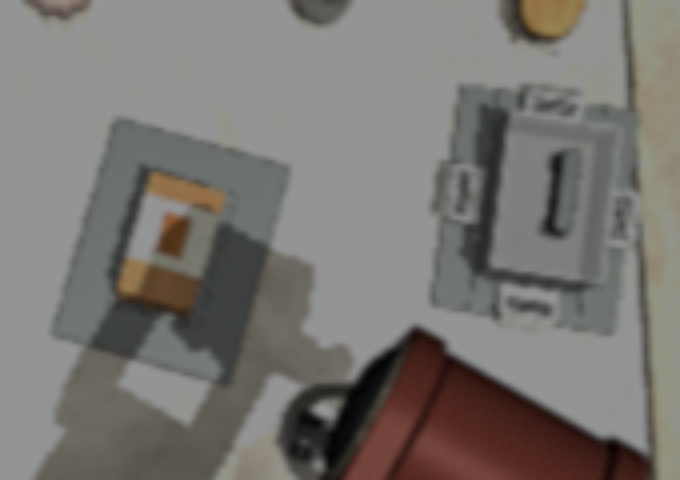

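The pile of four is square on the base (crop (170,240)). The cover has been knocked to about (542,-277), yaw -10 degrees (crop (550,200)); use the new pose.

```bash
python3 -c "
from h import *
go((542,-277,150,80))"
```

```text
t 27.2 tcp [ 358.1 -122.8  255.3] yawy 73.0 w 0.70 F [ 1.  -0.   0.9]
(542, -277, 150) [-8.85, -3.75, 4.18] [0.01, -0.02, -0.87]
```

jog_arm(
  targets=[
    [[-8.85,-3.75,4.18],[0,0,-0.87],55],
    [[-8.85,-3.75,4.18],[0,0,-0.87],55],
    [[-8.85,-3.75,4.18],[0,0,-0.87],55],
    [[-8.85,-3.75,4.18],[0,0,-0.87],55],
    [[-8.85,-3.75,4.18],[0,0,-0.87],55],
    [[-8.85,-3.75,4.18],[0,0,-0.87],55],
    [[-8.85,-3.75,4.18],[0,0,-0.87],55],
    [[-8.85,-3.75,4.18],[0,0,-0.87],55],
  ],
)

```text
time: 28.22
tool_pos: [0.5425, -0.2772, 0.1546]
tool_rot: [0.001, 0.087, 0.996, -0.001]
contact_force: [-0.4, -0.1, -0.2]
gripper_width: 0.552
grasp_force: 0.0
```

```bash
python3 -c "
from h import *
go((542,-277,72,80))
f=grab_frame('side');W=cloud('side',f[1]);m=(W[...,2]>.08)&(W[...,2]<.108)&(abs(W[...,0]-.54)<.06)&(abs(W[...,1]+.277)<.04);print(m.sum(),np.median(W[m],0),np.ptp(W[m],0))"
```

```text
t 28.2 tcp [ 542.5 -277.2  154.6] yawy 80.0 w 0.55 F [-0.4 -0.1 -0.2]
(542, -277, 72) [0.03, 0.01, 3.3] [-0.01, 0.02, -0.0]
122 [ 0.54169454 -0.27357459  0.09409937] [0.05785503 0.01927515 0.02459957]
```

jog_arm(
  targets=[
    [[0.02,0.01,1.8],[0,0,0],55],
    [[0.02,0.01,2.8],[0,0,0],55],
    [[0.02,0.01,3.25],[0,0,0],55],
    [[0.02,0.01,3.25],[0,0,0],55],
    [[0.02,0.01,3.25],[0,0,0],55],
    [[0.02,0.01,3.25],[0,0,0],0],
    [[0.02,0.01,3.25],[0,0,0],0],
    [[0.02,0.01,3.25],[0,0,0],0],
  ],
)

```text
time: 29.28
tool_pos: [0.5427, -0.2779, 0.0727]
tool_rot: [0.001, 0.088, 0.996, -0.0]
contact_force: [-0.8, -0.4, 4.6]
gripper_width: 0.151
grasp_force: 58.8
```

jog_arm(
  targets=[
    [[0,0,0],[0,0,0],0],
    [[0,0,0],[0,0,0],0],
    [[0,0,0],[0,0,0],0],
  ],
)

```text
time: 29.65
tool_pos: [0.5426, -0.2779, 0.0727]
tool_rot: [0.001, 0.088, 0.996, -0.0]
contact_force: [-1.7, -0.6, 4.2]
gripper_width: 0.157
grasp_force: 59.0
```

jog_arm(
  targets=[
    [[0,0,-0.4],[0,0,0],0],
    [[0,0,-1],[0,0,0],0],
    [[0,0,-2],[0,0,0],0],
    [[0,0,-3],[0,0,0],0],
    [[0,0,-4],[0,0,0],0],
    [[0,0,-4],[0,0,0],0],
    [[0,0,-4],[0,0,0],0],
    [[0,0,-4],[0,0,0],0],
  ],
)

```text
time: 30.65
tool_pos: [0.5411, -0.2768, 0.1696]
tool_rot: [-0.001, 0.088, 0.996, 0.001]
contact_force: [0.5, -0.4, -3.2]
gripper_width: 0.15
grasp_force: 58.7
```

```bash
python3 -c "
from h import *
go((513.5,-2.5,175,73))
f=[grab_frame('side') for _ in range(3)];W=cloud('side',np.median([x[1] for x in f],0))*1000
cv2.imwrite('pics/s3.png',cv2.resize(f[0][0][90:260,200:370],None,fx=3.4,fy=3.4)[:,:,::-1])
m=(abs(W[...,0]-540)<90)&(abs(W[...,1]+277)<110)&(W[...,2]>80)&(W[...,2]<130)
h,e=np.histogram(W[m][:,2],np.arange(80,131,3));print(h)"
```

```text
t 30.6 tcp [ 541.1 -276.8  169.6] yawy 80.0 w 0.15 F [ 0.5 -0.4 -3.2]
(513.5, -2.5, 175) [3.0, 10.61, -0.19] [0.01, -0.02, 0.87]
[  0   0   0   0   0   0  13 113 186  19  43  57  60  78  56  30]
```

View pics/s3.png

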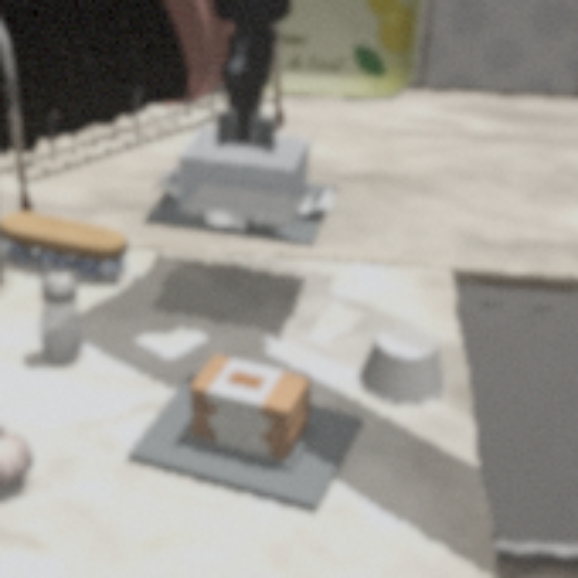

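The cover hangs level at crop (245,180), the pile stands square on the base at (250,410). Carry over above the pile.

jog_arm(
  targets=[
    [[0.4,1.3,-0.2],[0,0,0.2],0],
    [[1,3.3,-0.2],[0,0,0.4],0],
    [[1.6,5.3,-0.2],[0,0,0.6],0],
    [[2.1,7.3,-0.2],[0,0,0.8],0],
    [[2.6,9.3,-0.2],[0,0,0.87],0],
    [[2.97,10.62,-0.2],[0,0,0.87],0],
    [[2.97,10.62,-0.2],[0,0,0.87],0],
    [[2.97,10.62,-0.2],[0,0,0.87],0],
  ],
)

```text
time: 31.8
tool_pos: [0.5152, -0.0034, 0.1764]
tool_rot: [-0.0, 0.148, 0.989, -0.0]
contact_force: [0.0, -0.9, -3.3]
gripper_width: 0.156
grasp_force: 59.5
```

jog_arm(
  targets=[
    [[0,0,0],[0,0,0],0],
    [[0,0,0],[0,0,0],0],
    [[0,0,0],[0,0,0],0],
    [[0,0,0],[0,0,0],0],
  ],
)

```text
time: 32.3
tool_pos: [0.5152, -0.0033, 0.1766]
tool_rot: [0.0, 0.148, 0.989, 0.0]
contact_force: [-0.1, -0.3, -3.5]
gripper_width: 0.145
grasp_force: 59.5
```

```bash
python3 -c "
from h import *
go((514.2,-2.5,110,73),(514.2,-2.5,81,73))
f=[grab_frame('side') for _ in range(3)];W=cloud('side',np.median([x[1] for x in f],0))*1000
print(state()['grasp_force'])
c=np.array([514,-2.5]);a=np.radians(-17);L=np.array([np.cos(a),np.sin(a)]);S=np.array([-np.sin(a),np.cos(a)])
u=(W[...,:2]-c)@L;v=(W[...,:2]-c)@S
for lo,hi,nm in((157,173,'top'),(98,108,'rim')):
    m=(W[...,2]>lo)&(W[...,2]<hi)&(abs(u)<100)&(abs(v)<85); 
    A=np.c_[u[m],v[m],np.ones(m.sum())];print(nm,m.sum(),np.percentile(u[m],[1,99]).round(1),np.percentile(v[m],[1,99]).round(1),np.linalg.lstsq(A,W[...,2][m],rcond=None)[0].round(3))
    cc=max(cv2.findContours(m.astype(np.uint8),0,1)[0],key=cv2.contourArea)[:,0]
    (x,y),s,t=cv2.minAreaRect(ray('side',cc,np.median(W[...,2][m])/1000)[:,:2].astype(np.float32)*1000);print((x,y),s,t)"
```

```text
t 32.3 tcp [515.2  -3.3 176.6] yawy 73.0 w 0.14 F [-0.1 -0.3 -3.5]
(514.2, -2.5, 110) [0.05, 0.02, 2.66] [0.0, 0.0, -0.0]
(514.2, -2.5, 81) [0.05, 0.02, 3.82] [0.0, 0.0, -0.0]
59.499998688697815
top 492 [-55.8  58.3] [-38.7  41.7] [ 1.90000e-02 -9.70000e-02  1.70867e+02]
(516.1707763671875, 8.514579772949219) (105.57759857177734, 122.32023620605469) 73.78172302246094
rim 33 [-79.3  80.8] [66.  68.4] [-0.     0.187 94.394]
(456.130126953125, 86.57508850097656) (0.0, 0.0) 0.0
```

jog_arm(
  targets=[
    [[0.04,0.02,0.6],[0,0,0],0],
    [[0.04,0.02,1.3],[0,0,0],0],
    [[0.04,0.02,2],[0,0,0],0],
    [[0.04,0.02,2.6],[0,0,0],0],
    [[0.04,0.02,3.0],[0,0,0],0],
    [[0.04,0.02,3.2],[0,0,0],0],
    [[0.04,0.02,3.2],[0,0,0],0],
    [[0.04,0.02,3.2],[0,0,0],0],
  ],
)

```text
time: 33.45
tool_pos: [0.515, -0.0024, 0.0973]
tool_rot: [0.001, 0.148, 0.989, -0.0]
contact_force: [0.2, 0.4, -2.8]
gripper_width: 0.15
grasp_force: 59.6
```

```bash
python3 -c "
from h import *
go((514.2,-2.5,89,73),(514.2,-2.5,81,73)); print(state()['grasp_force'])"
```

```text
t 33.5 tcp [515.   -2.4  97.3] yawy 73.0 w 0.15 F [ 0.2  0.4 -2.8]
(514.2, -2.5, 89) [0.03, -0.01, 0.33] [0.0, 0.01, -0.0]
(514.2, -2.5, 81) [0.03, -0.01, 0.65] [0.0, 0.01, -0.0]
59.59396183490753
```

jog_arm(
  targets=[
    [[0.02,0,0.15],[0,0,0],0],
    [[0.02,0,0.3],[0,0,0],0],
    [[0.02,0,0.4],[0,0,0],0],
    [[0.02,0,0.5],[0,0,0],0],
    [[0.02,0,0.55],[0,0,0],0],
    [[0.02,0,0.55],[0,0,0],0],
  ],
)

```text
time: 34.2
tool_pos: [0.5138, -0.0021, 0.0827]
tool_rot: [-0.0, 0.148, 0.989, -0.0]
contact_force: [-1.1, -0.5, -3.1]
gripper_width: 0.154
grasp_force: 59.6
```

jog_arm(
  targets=[
    [[0,0,0.04],[0,0,0],0],
    [[0,0,0.08],[0,0,0],0],
    [[0,0,0.11],[0,0,0],0],
    [[0,0,0.11],[0,0,0],0],
    [[0,0,0.11],[0,0,0],0],
  ],
)

```text
time: 34.83
tool_pos: [0.514, -0.0021, 0.0806]
tool_rot: [0.0, 0.148, 0.989, -0.0]
contact_force: [-4.6, 0.4, 1.9]
gripper_width: 0.152
grasp_force: 60.3
```

jog_arm(
  targets=[
    [[0,0,0],[0,0,0],50],
    [[0,0,0],[0,0,0],50],
    [[0,0,0],[0,0,0],50],
    [[0,0,-1],[0,0,0],50],
    [[0,0,-3],[0,0,0],50],
    [[0,0,-4],[0,0,0],50],
    [[0,0,-4],[0,0,0],50],
  ],
)

```text
time: 35.7
tool_pos: [0.5157, -0.0024, 0.1828]
tool_rot: [0.003, 0.148, 0.989, -0.0]
contact_force: [-0.5, 0.3, 0.2]
gripper_width: 0.502
grasp_force: 0.0
```

jog_arm(
  targets=[
    [[4.5,-6.5,-3],[0,0,0],0],
    [[4.5,-6.5,-3],[0,0,0],0],
    [[4.5,-6.5,-3],[0,0,0],0],
    [[4.5,-6.5,-3],[0,0,0],0],
    [[4.5,-6.5,-3],[0,0,0],0],
  ],
)

```text
time: 36.33
tool_pos: [0.3582, -0.1253, 0.2542]
tool_rot: [0.0, 0.149, 0.989, 0.0]
contact_force: [-0.2, 0.3, 0.2]
gripper_width: -0.002
grasp_force: 0.0
```

```bash
python3 -c "
from h import *
f=[grab_frame('top') for _ in range(3)];d=np.median([x[1] for x in f],0);q=np.mean([x[0] for x in f],0).astype(np.uint8)
cover(d,(225,175,310,275),.008)
W=cloud('top',d)*1000;c=np.array([513,-2.2]);a=np.radians(-17);L=np.array([np.cos(a),np.sin(a)]);S=np.array([-np.sin(a),np.cos(a)])
u=(W[...,:2]-c)@L;v=(W[...,:2]-c)@S;z=W[...,2]
m=(abs(u)<50)&(abs(v)<35)&(z>68)&(z<82);print('top',np.linalg.lstsq(np.c_[u[m],v[m],np.ones(m.sum())],z[m],rcond=None)[0].round(3))
for su in(-1,1):
  for sv in(-1,1):
    m=(abs(u*su-74)<6)&(abs(v*sv-55)<7);print('corner',su,sv,m.sum(),np.median(z[m]).round(1))
cv2.imwrite('pics/t5.png',cv2.convertScaleAbs(cv2.resize(q[180:275,215:315],None,fx=6,fy=6)[:,:,::-1],alpha=1.5))
go((514.2,-2.5,150,73))"
```

```text
cov top [513.8  -2.1 116.1  81.8 -16.8] grip [513.6  -2.2  58.8  13.7 -16.6]
top [-1.0000e-03  2.0000e-03  7.5148e+01]
corner -1 -1 20 13.1
corner -1 1 18 12.6
corner 1 -1 18 13.3
corner 1 1 19 12.5
t 36.5 tcp [ 358.9 -124.   253.4] yawy 73.0 w -0.00 F [-0.1  0.3 -0.1]
(514.2, -2.5, 150) [-4.54, 6.46, 4.13] [0.01, -0.02, 0.0]
```

View pics/t5.png

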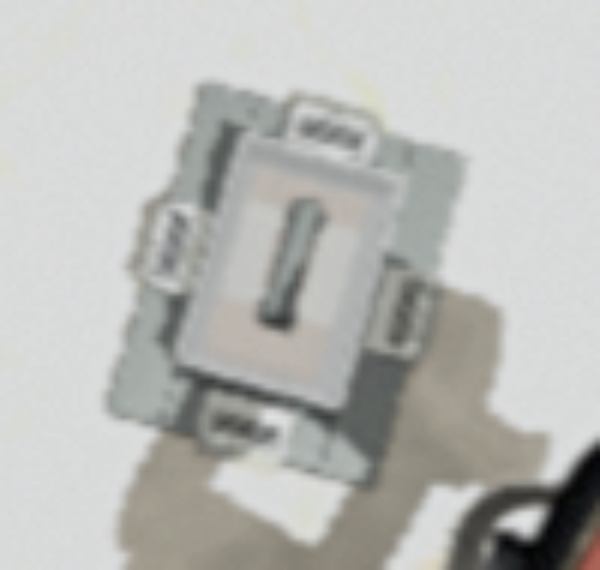

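The cover is seated: centred, level, rim top at 13 mm all round; tabs at crop (330,130), (405,310), (245,425), (170,245). Next: the near tab, fingers shut.

```bash
python3 -c "
from h import *
go((437.6,21.1,120,73),(437.6,21.1,45,73))"
```

```text
t 36.5 tcp [ 358.9 -124.   253.4] yawy 73.0 w -0.00 F [-0.1  0.3 -0.1]
(437.6, 21.1, 120) [-1.33, 6.46, 5.34] [0.01, -0.02, 0.0]
(437.6, 21.1, 45) [-1.34, 6.46, 8.34] [0.01, -0.02, 0.0]
```

jog_arm(
  targets=[
    [[-1.3,6.46,4.5],[0,0,0],0],
    [[-1.3,6.46,4.5],[0,0,0],0],
    [[-1.3,6.46,4.5],[0,0,0],0],
    [[-1.3,6.46,6.5],[0,0,0],0],
    [[-1.3,6.46,8.2],[0,0,0],0],
    [[-1.3,6.46,8.2],[0,0,0],0],
    [[-1.3,6.46,8.2],[0,0,0],0],
    [[-1.3,6.46,8.2],[0,0,0],0],
  ],
)

```text
time: 37.48
tool_pos: [0.4391, 0.0201, 0.0525]
tool_rot: [0.002, 0.148, 0.989, 0.0]
contact_force: [-0.1, 0.0, -0.4]
gripper_width: 0.002
grasp_force: 0.0
```

```bash
python3 -c "
from h import *
go((437.6,21.1,30,73),(437.6,21.1,18.5,73))"
```

```text
t 37.5 tcp [439.1  20.1  52.5] yawy 73.0 w 0.00 F [-0.1  0.  -0.4]
(437.6, 21.1, 30) [0.07, 0.02, 0.9] [0.01, 0.03, -0.0]
(437.6, 21.1, 18.5) [0.08, 0.02, 1.36] [0.01, 0.03, -0.0]
```

jog_arm(
  targets=[
    [[0.05,0.02,0.5],[0,0,0],0],
    [[0.05,0.02,0.8],[0,0,0],0],
    [[0.05,0.02,1.0],[0,0,0],0],
    [[0.05,0.02,1.15],[0,0,0],0],
    [[0.05,0.02,1.3],[0,0,0],0],
    [[0.05,0.02,1.36],[0,0,0],0],
    [[0.05,0.02,1.36],[0,0,0],0],
  ],
)

```text
time: 38.35
tool_pos: [0.4357, 0.0213, 0.0186]
tool_rot: [-0.002, 0.148, 0.989, -0.0]
contact_force: [-15.9, 0.9, 26.8]
gripper_width: -0.002
grasp_force: 13.7
```

jog_arm(
  targets=[
    [[0,0,0.08],[0,0,0],0],
    [[0,0,0.12],[0,0,0],0],
    [[0,0,0.12],[0,0,0],0],
  ],
)

```text
time: 38.72
tool_pos: [0.4358, 0.0213, 0.0182]
tool_rot: [-0.004, 0.147, 0.989, -0.0]
contact_force: [-26.9, 3.0, 47.7]
gripper_width: -0.001
grasp_force: 24.5
```

Stalled against the rim at z = 18.5 with high force: the tab is down. Up and over to the far tab.

jog_arm(
  targets=[
    [[0,0,-0.5],[0,0,0],0],
    [[0,0,-2.5],[0,0,0],0],
    [[0,0,-5],[0,0,0],0],
    [[0,0,-5],[0,0,0],0],
    [[0,0,-5],[0,0,0],0],
  ],
)

```text
time: 39.35
tool_pos: [0.4361, 0.0211, 0.1377]
tool_rot: [0.0, 0.148, 0.989, -0.0]
contact_force: [-0.7, -0.0, -0.3]
gripper_width: 0.006
grasp_force: 0.0
```

```bash
python3 -c "
from h import *
go((590.6,-25.7,145,73),(590.6,-25.7,50,73))"
```

```text
t 39.4 tcp [436.1  21.1 137.7] yawy 73.0 w 0.01 F [-0.7 -0.  -0.3]
(590.6, -25.7, 145) [-6.46, 0.02, -0.29] [-0.0, 0.0, -0.0]
(590.6, -25.7, 50) [-6.45, 0.02, 3.51] [-0.0, 0.0, -0.0]
```

jog_arm(
  targets=[
    [[-6.46,0.02,-0.3],[0,0,0],0],
    [[-6.46,0.02,-0.3],[0,0,0],0],
    [[-6.46,0.02,-0.3],[0,0,0],0],
    [[-6.46,0.02,-0.3],[0,0,0],0],
    [[-6.46,0.02,1.6],[0,0,0],0],
    [[-6.46,0.02,3.4],[0,0,0],0],
    [[-6.46,0.02,3.4],[0,0,0],0],
    [[-6.46,0.02,3.4],[0,0,0],0],
  ],
)

```text
time: 40.35
tool_pos: [0.5905, -0.0254, 0.0538]
tool_rot: [0.0, 0.148, 0.989, 0.0]
contact_force: [1.0, -0.3, 0.2]
gripper_width: -0.001
grasp_force: 0.0
```

```bash
python3 -c "
from h import *
go((590.6,-25.7,18.5,73))"
```

```text
t 40.4 tcp [590.5 -25.4  53.8] yawy 73.0 w -0.00 F [ 1.  -0.3  0.2]
(590.6, -25.7, 18.5) [-0.01, -0.01, 1.41] [0.0, 0.0, 0.0]
```

jog_arm(
  targets=[
    [[0,0,0.5],[0,0,0],0],
    [[0,0,0.8],[0,0,0],0],
    [[0,0,1.0],[0,0,0],0],
    [[0,0,1.15],[0,0,0],0],
    [[0,0,1.3],[0,0,0],0],
    [[0,0,1.42],[0,0,0],0],
    [[0,0,1.44],[0,0,0],0],
    [[0,0,1.44],[0,0,0],0],
  ],
)

```text
time: 41.35
tool_pos: [0.593, -0.0261, 0.019]
tool_rot: [0.003, 0.148, 0.989, -0.0]
contact_force: [4.3, -1.2, 6.6]
gripper_width: -0.002
grasp_force: 3.2
```

jog_arm(
  targets=[
    [[0,0,0.03],[0,0,0],0],
    [[0,0,0.03],[0,0,0],0],
  ],
)

```text
time: 41.6
tool_pos: [0.5931, -0.0261, 0.0189]
tool_rot: [0.002, 0.148, 0.989, -0.0]
contact_force: [2.3, -1.5, 9.4]
gripper_width: 0.002
grasp_force: 5.1
```

jog_arm(
  targets=[
    [[0.05,0,0.06],[0,0,0],0],
    [[0.05,0,0.1],[0,0,0],0],
    [[0.05,0,0.1],[0,0,0],0],
  ],
)

```text
time: 41.98
tool_pos: [0.5931, -0.0261, 0.0188]
tool_rot: [0.003, 0.148, 0.989, -0.0]
contact_force: [-1.2, -1.2, 19.8]
gripper_width: 0.001
grasp_force: 9.9
```

jog_arm(
  targets=[
    [[0,0,-0.5],[0,0,0],0],
    [[0,0,-2.5],[0,0,0],0],
    [[0,0,-5],[0,0,0],0],
    [[0,0,-5],[0,0,0],0],
    [[0,0,-5],[0,0,0],0],
  ],
)

```text
time: 42.6
tool_pos: [0.5882, -0.0249, 0.1375]
tool_rot: [-0.001, 0.148, 0.989, 0.0]
contact_force: [-0.2, 0.7, -0.8]
gripper_width: -0.0
grasp_force: 0.0
```

```bash
python3 -c "
from h import *
go((532.5,57.9,145,-17),(532.5,57.9,50,-17))"
```

```text
t 42.6 tcp [588.2 -24.9 137.5] yawy 73.0 w -0.00 F [-0.2  0.7 -0.8]
(532.5, 57.9, 145) [3.1, 2.52, -0.29] [-0.02, -0.01, 11.25]
(532.5, 57.9, 50) [3.09, 2.52, 3.51] [-0.02, -0.01, 11.25]
```

jog_arm(
  targets=[
    [[3.1,2.52,-0.5],[0,0,11.25],0],
    [[3.1,2.52,-0.5],[0,0,11.25],0],
    [[3.1,2.52,-0.5],[0,0,11.25],0],
    [[3.1,2.52,-0.5],[0,0,11.25],0],
    [[3.1,2.52,-0.5],[0,0,11.25],0],
    [[3.1,2.52,-0.5],[0,0,11.25],0],
    [[3.1,2.52,-0.5],[0,0,11.25],0],
    [[3.1,2.52,-0.5],[0,0,11.25],0],
  ],
)

```text
time: 43.6
tool_pos: [0.5315, 0.0578, 0.1477]
tool_rot: [-0.002, 0.784, 0.62, -0.003]
contact_force: [-0.5, 0.1, 0.3]
gripper_width: -0.001
grasp_force: 0.0
```

jog_arm(
  targets=[
    [[0,0,0],[0,0,0.6],0],
    [[0,0,0],[0,0,0.6],0],
    [[0,0,0],[0,0,0.6],0],
  ],
)

```text
time: 43.98
tool_pos: [0.5327, 0.0577, 0.1496]
tool_rot: [-0.001, 0.807, 0.59, -0.001]
contact_force: [-0.0, 0.8, 0.3]
gripper_width: -0.002
grasp_force: 0.0
```

```bash
python3 -c "
from h import *
go((532.5,57.9,50,-17),(532.5,57.9,18.5,-17))"
```

```text
t 44.0 tcp [532.7  57.7 149.6] yawy -17.7 w -0.00 F [-0.   0.8  0.3]
(532.5, 57.9, 50) [0.01, 0.0, 3.98] [-0.02, 0.01, -0.08]
(532.5, 57.9, 18.5) [0.01, 0.01, 5.24] [-0.02, 0.01, -0.08]
```

jog_arm(
  targets=[
    [[0,0,2],[0,0,0],0],
    [[0,0,4],[0,0,0],0],
    [[0,0,4.6],[0,0,0],0],
    [[0,0,4.85],[0,0,0],0],
    [[0,0,5.05],[0,0,0],0],
    [[0,0,5.2],[0,0,0],0],
    [[0,0,5.3],[0,0,0],0],
    [[0,0,5.3],[0,0,0],0],
  ],
)

```text
time: 44.98
tool_pos: [0.5358, 0.0577, 0.0204]
tool_rot: [0.001, 0.808, 0.59, 0.002]
contact_force: [1.9, 2.4, 4.1]
gripper_width: -0.0
grasp_force: 2.0
```

jog_arm(
  targets=[
    [[0,0,0.04],[0,0,0],0],
    [[0,0,0.06],[0,0,0],0],
    [[0,0,0.06],[0,0,0],0],
  ],
)

```text
time: 45.35
tool_pos: [0.5354, 0.0575, 0.0189]
tool_rot: [0.001, 0.808, 0.59, 0.001]
contact_force: [0.8, 2.9, 9.1]
gripper_width: -0.001
grasp_force: 4.3
```

jog_arm(
  targets=[
    [[0,0,0.06],[0,0,0],0],
    [[0,0,0.1],[0,0,0],0],
    [[0,0,0.1],[0,0,0],0],
  ],
)

```text
time: 45.72
tool_pos: [0.5356, 0.0575, 0.0187]
tool_rot: [0.001, 0.808, 0.59, 0.001]
contact_force: [-6.5, 2.4, 23.6]
gripper_width: -0.002
grasp_force: 11.6
```

jog_arm(
  targets=[
    [[0,0,-0.5],[0,0,0],0],
    [[0,0,-2.5],[0,0,0],0],
    [[0,0,-5.2],[0,0,0],0],
    [[0,0,-5.2],[0,0,0],0],
    [[0,0,-5.2],[0,0,0],0],
  ],
)

```text
time: 46.35
tool_pos: [0.5332, 0.0573, 0.1443]
tool_rot: [0.0, 0.808, 0.59, -0.001]
contact_force: [-0.5, 0.8, -0.8]
gripper_width: 0.004
grasp_force: 0.0
```

```bash
python3 -c "
from h import *
go((495.7,-62.5,145,-17),(495.7,-62.5,50,-17))"
```

```text
t 46.4 tcp [533.2  57.3 144.3] yawy -17.8 w 0.00 F [-0.5  0.8 -0.8]
(495.7, -62.5, 145) [-5.02, 0.03, -0.02] [-0.01, 0.01, -0.09]
(495.7, -62.5, 50) [-5.02, 0.04, 3.78] [-0.01, 0.01, -0.09]
```

jog_arm(
  targets=[
    [[-5.02,0.03,0],[0,0,0],0],
    [[-5.02,0.03,0],[0,0,0],0],
    [[-5.02,0.03,0],[0,0,0],0],
    [[-5.02,0.03,0],[0,0,0],0],
    [[-5.02,0.03,2],[0,0,0],0],
    [[-5.02,0.03,3.7],[0,0,0],0],
    [[-5.02,0.03,3.7],[0,0,0],0],
    [[-5.02,0.03,3.7],[0,0,0],0],
  ],
)

```text
time: 47.35
tool_pos: [0.4971, -0.0614, 0.0533]
tool_rot: [0.0, 0.807, 0.59, 0.0]
contact_force: [-0.6, 0.4, -0.2]
gripper_width: -0.003
grasp_force: 0.0
```

```bash
python3 -c "
from h import *
go((495.7,-62.5,18.5,-17))"
```

```text
t 47.4 tcp [497.1 -61.4  53.3] yawy -17.7 w -0.00 F [-0.6  0.4 -0.2]
(495.7, -62.5, 18.5) [-0.06, -0.04, 1.39] [0.01, -0.0, -0.08]
```

jog_arm(
  targets=[
    [[-0.04,-0.04,0.5],[0,0,0],0],
    [[-0.04,-0.04,0.8],[0,0,0],0],
    [[-0.04,-0.04,1.0],[0,0,0],0],
    [[-0.04,-0.04,1.15],[0,0,0],0],
    [[-0.04,-0.04,1.3],[0,0,0],0],
    [[-0.04,-0.04,1.45],[0,0,0],0],
    [[-0.04,-0.04,1.5],[0,0,0],0],
    [[-0.04,-0.04,1.5],[0,0,0],0],
  ],
)

```text
time: 48.35
tool_pos: [0.4962, -0.0639, 0.0186]
tool_rot: [0.001, 0.808, 0.59, -0.001]
contact_force: [-10.9, -1.2, 26.5]
gripper_width: 0.002
grasp_force: 12.8
```

jog_arm(
  targets=[
    [[-0.02,0,0.05],[0,0,0],0],
    [[-0.02,0,0.08],[0,0,0],0],
    [[-0.02,0,0.08],[0,0,0],0],
  ],
)

```text
time: 48.72
tool_pos: [0.4963, -0.064, 0.0184]
tool_rot: [0.0, 0.808, 0.59, -0.001]
contact_force: [-17.7, 1.6, 37.0]
gripper_width: 0.003
grasp_force: 19.1
```

Bottomed. Rise, clear away and check all the tabs.

jog_arm(
  targets=[
    [[0,0,-0.5],[0,0,0],0],
    [[0,0,-2.5],[0,0,0],0],
    [[0,0,-5.2],[0,0,0],0],
    [[0,0,-5.2],[0,0,0],0],
  ],
)

```text
time: 49.22
tool_pos: [0.4982, -0.0637, 0.1485]
tool_rot: [0.004, 0.808, 0.59, 0.004]
contact_force: [0.6, 0.1, 0.5]
gripper_width: -0.001
grasp_force: 0.0
```

jog_arm(
  targets=[
    [[-4,-5,-4],[0,0,0],0],
    [[-4,-5,-4],[0,0,0],0],
    [[-4,-5,-4],[0,0,0],0],
    [[-4,-5,-4],[0,0,0],0],
    [[-4,-5,-4],[0,0,0],0],
    [[-4,-5,-4],[0,0,0],0],
  ],
)

```text
time: 49.98
tool_pos: [0.3453, -0.1196, 0.2407]
tool_rot: [-0.002, 0.807, 0.59, -0.001]
contact_force: [0.2, -0.1, -0.4]
gripper_width: 0.001
grasp_force: 0.0
```

```bash
python3 -c "
from h import *
go()
f=[grab_frame('top') for _ in range(4)];d=np.median([x[1] for x in f],0);q=np.mean([x[0] for x in f],0).astype(np.uint8)
cover(d,(225,175,310,275),.008)
W=cloud('top',d)*1000;c=np.array([513.6,-2.1]);a=np.radians(-16.9);L=np.array([np.cos(a),np.sin(a)]);S=np.array([-np.sin(a),np.cos(a)])
u=(W[...,:2]-c)@L;v=(W[...,:2]-c)@S;z=W[...,2]
for n,x,y in(('far',80,0),('near',-80,0),('left',0,63),('right',0,-63)):
    m=(abs(u-x)<7)&(abs(v-y)<7);print(n,m.sum(),np.median(z[m]).round(1))
for su in(-1,1):
  for sv in(-1,1):
    m=(abs(u*su-74)<6)&(abs(v*sv-55)<7);print('corner',su,sv,np.median(z[m]).round(1))
cv2.imwrite('pics/t6.png',cv2.convertScaleAbs(cv2.resize(q[140:290,180:330],None,fx=4,fy=4)[:,:,::-1],alpha=1.5))"
```

```text
t 50.0 tcp [ 345.3 -119.6  240.7] yawy -17.7 w 0.00 F [ 0.2 -0.1 -0.4]
cov top [513.8  -2.1 116.1  81.8 -16.8] grip [513.6  -2.2  58.8  13.7 -16.6]
far 22 19.7
near 24 18.7
left 23 19.4
right 24 18.9
corner -1 -1 13.6
corner -1 1 12.5
corner 1 -1 13.3
corner 1 1 12.9
```

View pics/t6.png

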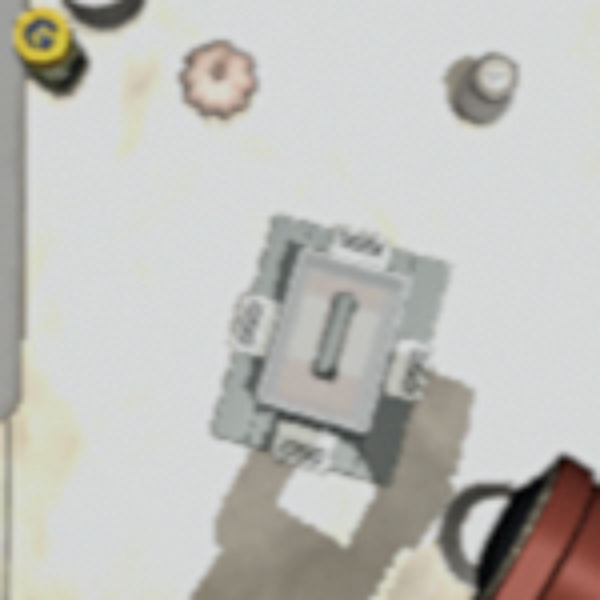

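All four tabs lie within the rim outline (crop (360,240), (410,370), (300,445), (250,325)), press points at about 19 mm. A check of their slopes before handing in.

```bash
python3 -c "
from h import *
d=np.median([grab_frame('top')[1] for _ in range(12)],0)
W=cloud('top',d)*1000;c=np.array([513.6,-2.1]);a=np.radians(-16.9);L=np.array([np.cos(a),np.sin(a)]);S=np.array([-np.sin(a),np.cos(a)])
u=(W[...,:2]-c)@L;v=(W[...,:2]-c)@S;z=W[...,2]
for n,r,t,h in(('far',u,v,62),('near',-u,v,62),('left',v,u,45),('right',-v,u,45)):
    m=(r>h+4)&(r<h+22)&(abs(t)<18)&(z>15)&(z<30);p=np.polyfit(r[m]-h-18,z[m],1);print(n,m.sum(),p.round(2))"
```

```text
far 64 [1.000e-02 1.914e+01]
near 75 [ 0.04 19.44]
left 73 [1.000e-02 1.926e+01]
right 76 [ 0.   19.31]
```

Slopes are about zero and the heights match 19 mm, so all four tabs are fully down.

```bash
python3 -c "
from plant import *
print(job_done())"
```

```text
the job is handed in; nothing more can be done
None
```

All four cartons are piled flat and square on the base, with the cover seated level over them and all four tabs pressed fully down; the job is handed in, with no verdict returned.

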